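Load the light-curing chamber, break the lid stay, lower the lid and start the timer

ROBOT

A 6-joint arm with a two-finger parallel gripper is mounted at the origin on the work surface. World frame = base frame: x ahead of the robot, y to its left, z up, the work surface at z = 0. Lengths are in m, angles in rad, forces in N, time in s.
With the tool pointing down it reaches from about 0.25 to 0.8 m from the base axis. Payload 8.5 kg.
Tool frame: the origin (TCP) lies midway between the tips of the shut fingers; the grasp point (between the pads) lies 19 mm behind it; x points along the fingers, z is the direction in which the jaws open and shut, and the axes are right-handed (so a half turn about x gives the same grasp; the last joint's range is limited). The gripper opens to 85 mm and grips with 20 to 120 N. Pads are 22 mm wide; open, the fingers measure 114 mm over their backs; the gripper's body (76 mm by 85 mm) begins 54 mm behind the grasp point. The pads swing forward as they close: fully open they stand 13 mm farther back than shut.
Start: joints at [1.207, 0.238, -0.013, 1.319, 0, 1.571], TCP at [0.187, 0.491, 0.192] pointing down, gripper open.
Joint ranges: [-2.66, 2.66], [-1.03, 1.9], [-1.14, 1.46], [-1.82, 2.27], [-1.45, 1.34], [-3.14, 3.14]. Speed limits (rad/s): [2.22, 2.22, 2.79, 3.14, 3.14, 3.14].

INTERFACE

Orientations are given as a unit quaternion [w, x, y, z].
In Python, from cell import * gives the robot as it stands.
- The arm moves only by the tool servo_tool, never from a script. Its arguments are lists of equal length, an entry for each row: "delta_rot": the turn, a rotation vector about the tool's x, y, z in degrees, a list of three; "linear": the shift along the tool's x, y, z in cm, a list of three; "hand": the closure, from -1 (fully open) to 1 (shut). In form: {"delta_rot": [[rx, ry, rz], ...], "linear": [[x, y, z], ...], "hand": [hand, ...]}. A call has 1 to 20 rows; each row shifts and turns the pose as measured when the row begins, along the tool's axes as they then stand; what a row does not reach is not made up. A row lasts 1/8 s, in which the tool goes at most 62.5 mm and 10.7 degrees, less where a joint would pass 70% of its speed; a pose out of reach is approached as far as the arm can. A call with a gripper value outside its range is refused whole. The fingers move at their own pace and stop on an object; "force" is the grip in N (left out, the last holds). Time passes only in rows, so rows that do not move let the fingers close. It gives the time, the measured TCP pose, the force and the opening at its end, in the units of the state.
- observe(): the state, without advancing time (a new reading comes with each control period).
- read_camera(name): name is "side" or "top"; returns a dict with "img" (400x640x3 uint8, red, green, blue), "fx", "fy", "cx", "cy" (pixels), "position" and "orientation" of the camera in the world. Camera axes: x right, y up, looking along -z (the intrinsics and any distortion apply to the point x, -y, -z); pixel columns grow to the right and rows downward; lengths in m; the calibration is good to about 2 mm. A picture is of the moment at which its call begins. There is no depth.
- job_done(): hands the job in, once; it reports no verdict.
The state is a dict: "clock": time; "joints": joint angles; "dq": joint speeds; "joint_torque": joint torques, N m; "position": TCP position; "tool_rot": TCP orientation; "contact_force": force on the tool from outside, world axes, zero at the start; "torque": the same for the moment, N m; "width": finger opening in m.
Only numpy, scipy, OpenCV 4.12 (cv2) and the standard library are available. Lean on these libraries where they do the work, as an engineer would, in place of code of your own. Each camera call takes 0.05 s, during which the arm holds its last target.

TASK

Put every orange printed bush from the bench into the light-curing chamber, leaving the grey one, which is already cured, on the bench. Then break the locked lid stay at its red knuckle, hold the lid and lower it gently until it is fully shut. Last, turn the timer dial so that its white-striped end points at the red mark, and then press the green start button; leave the other things on the bench alone.

Things in the scene. Friction and masses are not known exactly. Their poses are not given: they have to be found in the camera images.
- chamber_floor (a point): centre of the inner floor of the white bench-top light-curing chamber, a fixed open-topped box 190 (its x, depth) x 250 (its y, width) x 110 mm high with 8 mm walls. The flat steel floor, 174 x 234 mm, lies 50 mm above the bench, 60 mm below the rim. Its axes are the chamber's: x from the front (robot side) to the hinge side, y to the left, z up
- lid_hinge (a point): middle of the lid's hinge axis (along the chamber's y) at the back top edge of the chamber: 95 mm behind its centre, 110 mm above the bench
- lid (a joint): the grey lid with amber window, 190 x 250 x 12 mm, 0.55 kg: 0 = as found, standing open 87 degrees above level with the stay locked; grows as it closes; 1.52 = fully shut. Its hinge has some friction, which holds the lid while nearly upright, but from about half-way down it falls shut with a bang unless held
- lid_bar (a point): middle of the round steel pull bar, 12 mm thick, 100 mm long along the chamber's y, on two arms at y = +-50 mm, 40 mm beyond the lid's free edge and 230 mm from the hinge axis. About 340 mm above the bench with the lid open, 116 mm with it shut (then 40 mm in front of the chamber's front wall, nothing below it). Can be pinched from above, where it turns between the fingers as the lid swings
- stay_knuckle (a joint): middle joint of the two-link folding stay (links 90 mm) on the right (-y) outer side of chamber and lid: 0 = locked, a little past straight, so the lid cannot be lowered; grows as the stay folds: straight at 0.17, about 2.5 with the lid shut. It is broken by pressing its red knuckle, and then stays broken and the lid stays up when let go
- knuckle_pad (a point): centre of the red round pad on the knuckle, 24 mm diameter, 32 mm long along the chamber's y, 60 mm to the right of the lid's edge; locked, its centre is 136 mm above the bench. Pressed with 3 to 6 N it gives way down and away from the robot (along the chamber's +x and -z alike): 8 mm to straight, 25 mm to be clearly broken
- dial (a joint): timer dial on the grey timer unit: radians clockwise seen from above, 0 to 3.0 between its stops; stays where it is left (friction 0.05 Nm)
- dial_axis (a point): on the dial's vertical axis, half-way up its black grip bar: 84 mm above the bench. The bar is 60 long x 13 wide x 30 mm high and stands on a disc 8 mm thick, radius 33 mm, on the unit's top (60 mm above the bench)
- dial_pointer (a point): the white-striped end of the dial's grip bar, 30 mm from the axis; its x axis points outwards along the bar
- dial_mark (a point): centre of the red index mark on the steel ring round the dial, 43 mm from the axis, 18 x 8 mm, 63 mm above the bench. It is reached by turning the dial clockwise
- start_top (a point): top centre of the green start push button (radius 14 mm) on the timer unit, on the robot's side of the dial; fully down after 6 mm with 5 N
- start (a joint): start button: 0 = up, 0.006 = fully pressed (m)
- cured_mid (a point): GREY bush of the same shape as the orange ones, already cured; stays on the bench
- bush1_mid (a point): orange printed resin bush, may be absent (None from the start), 60 g, standing on its flange on a black cutting mat 3 mm thick: flange 42 mm diameter x 10 mm, round barrel 26 mm diameter x 36 mm on top, 46 mm tall in all. Point on its axis, half-way up (23 mm above its underside)
- bush2_mid (a point): orange printed resin bush, may be absent (None from the start), 60 g, standing on its flange on a black cutting mat 3 mm thick: flange 42 mm diameter x 10 mm, round barrel 26 mm diameter x 36 mm on top, 46 mm tall in all. Point on its axis, half-way up (23 mm above its underside)
- bush3_mid (a point): orange printed resin bush, may be absent (None from the start), 60 g, standing on its flange on a black cutting mat 3 mm thick: flange 42 mm diameter x 10 mm, round barrel 26 mm diameter x 36 mm on top, 46 mm tall in all. Point on its axis, half-way up (23 mm above its underside)
- bush4_mid (a point): orange printed resin bush, may be absent (None from the start), 60 g, standing on its flange on a black cutting mat 3 mm thick: flange 42 mm diameter x 10 mm, round barrel 26 mm diameter x 36 mm on top, 46 mm tall in all. Point on its axis, half-way up (23 mm above its underside)
- bush5_mid (a point): orange printed resin bush, may be absent (None from the start), 60 g, standing on its flange on a black cutting mat 3 mm thick: flange 42 mm diameter x 10 mm, round barrel 26 mm diameter x 36 mm on top, 46 mm tall in all. Point on its axis, half-way up (23 mm above its underside)
- bowl: white plastic bowl, 100 mm wide; bystander, leave alone
- cleaner: upright bottle, 60 x 130 mm; bystander, leave alone
- case: flat black case 50 x 160 x 20 mm; bystander, leave alone
- scraper: spatula lying on the bench; bystander, leave alone
- cup: white cup, 70 x 80 mm; bystander, leave alone
Mind the look-alikes: they are no part of the job. Leave any blue or purple look-alike of the part that bears bush4_mid alone.

How it is judged:
By the outcome, as a careful person would: the job done as asked, in the order asked, and still so for the second after the job is handed in, with the robot touching nothing.
Of bush1, bush2, bush3, bush4, bush5 only 3 to 5 are there at a start; the rules pass over those that are not, and their reading is None.
At some moment in a run one of bush1, bush2, bush3, bush4, bush5 may be knocked a few centimetres aside while the robot is not near it.
It also fails if it takes over 210 s, if anything falls off the work surface, if the arm or the gripper's body presses on something with over 40 N, if the wrist force passes 120 N, or if a joint passes its speed limit or range.

## Working session

There is one attempt and no reset: what is moved stays moved. The work goes in short steps, Python scripts to look and compute and a tool call to move; the robot and the scene stay as the last step left them, time stands still between calls to the robot, and variables do not carry over. Pictures are saved under pics/ and viewed, and the job is handed in when it is done.

Besides the shell and the picture viewer there is one more tool, called after "Call:" in YAML: its name, and indented under it one key for each argument. servo_tool: Moves the arm, as the interface text tells. Its arguments: {"type":"object","properties":{"delta_rot":{"type":"array","items":{"type":"array","items":{"type":"number"}}},"linear":{"type":"array","items":{"type":"array","items":{"type":"number"}}},"hand":{"type":"array","items":{"type":"number"}},"force":{"type":"number"}},"required":["delta_rot","linear","hand"]}

```bash
ls; mkdir -p pics; python3 - <<'E'
from cell import *
import cv2
print(observe())
for n in("side","top"):
    c=read_camera(n); cv2.imwrite(f"pics/{n}0.png",c["img"][:,:,::-1]); print({k:v for k,v in c.items() if k!="img"})
E
```

```text
pics
{'clock': 0.0, 'joints': array([ 1.20700585e+00,  2.38790200e-01, -1.42734155e-02,  1.31919554e+00,
       -1.01331360e-05,  1.57079111e+00]), 'dq': array([ 1.23066476e-03,  1.65520379e-04, -5.00793209e-04, -1.03948514e-03,
       -3.20147542e-04,  1.94726952e-05]), 'joint_torque': array([ 2.55416693e-03, -5.38786054e+01,  3.46437120e+01,  1.83755276e-02,
       -5.36006712e-05,  9.13935509e-06]), 'position': array([0.18663712, 0.49019028, 0.19126527]), 'tool_rot': array([ 0.58177325, -0.40160226,  0.58262084,  0.40100932]), 'contact_force': array([ 0.22850009,  0.17383513, -0.14171904]), 'torque': array([-0.02831044,  0.04950839,  0.04324297]), 'width': 0.0855879070800213}
{'fx': 410.84713131212715, 'fy': 410.84713131212715, 'cx': 314.6411562847094, 'cy': 196.9205013652952, 'position': array([0.56008553, 1.26537902, 0.94026273]), 'orientation': array([-0.01092318, -0.01361782,  0.49987483,  0.8659217 ])}
{'fx': 363.15646324542513, 'fy': 363.15646324542513, 'cx': 313.8748333579249, 'cy': 199.71746860743406, 'position': array([ 0.38216796, -0.00868034,  1.34466776]), 'orientation': array([-0.69433753, -0.07308522,  0.05652105,  0.71369413])}
```

View pics/top0.png

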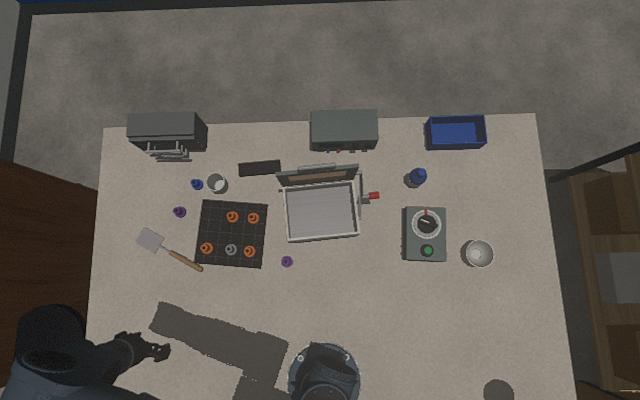

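View pics/side0.png

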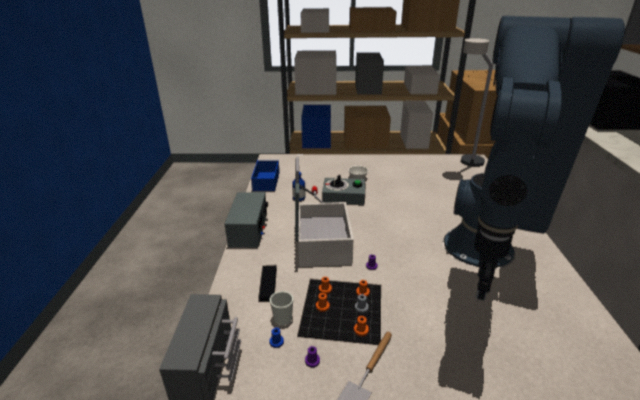

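```bash
cat > h.py <<'E'
from cell import *
import numpy as np, cv2
from scipy.spatial.transform import Rotation as R
def rot(q): return R.from_quat([q[1],q[2],q[3],q[0]])
def ray(c,u,v):
    d=np.array([(u-c["cx"])/c["fx"],-(v-c["cy"])/c["fy"],-1.]); return c["position"],rot(c["orientation"]).apply(d)
def atz(c,u,v,z):
    p,d=ray(c,u,v); return p+d*(z-p[2])/d[2]
def proj(c,P):
    q=rot(c["orientation"]).inv().apply(np.array(P)-c["position"]); return np.array([c["cx"]+c["fx"]*q[0]/-q[2], c["cy"]+c["fy"]*q[1]/q[2]])
def crop(c,u0,v0,u1,v1,k,name):
    im=cv2.resize(c["img"][v0:v1,u0:u1],None,fx=k,fy=k,interpolation=cv2.INTER_CUBIC)[:,:,::-1].copy()
    for u in range((u0+9)//10*10,u1,10):
        cv2.line(im,((u-u0)*k,0),((u-u0)*k,6 if u%50 else 14),(0,255,255),1)
        if u%20==0: cv2.putText(im,str(u),((u-u0)*k,20),0,.35,(0,255,255),1)
    for v in range((v0+9)//10*10,v1,10):
        cv2.line(im,(0,(v-v0)*k),(6,(v-v0)*k),(0,255,255),1)
        if v%20==0: cv2.putText(im,str(v),(8,(v-v0)*k+4),0,.35,(0,255,255),1)
    cv2.imwrite(f"pics/{name}.png",im)
def orange(c,box=None):
    hsv=cv2.cvtColor(c["img"],cv2.COLOR_RGB2HSV)
    m=cv2.inRange(hsv,(4,150,90),(16,255,255))
    n,l,s,ce=cv2.connectedComponentsWithStats(m)
    return [(s[i],ce[i]) for i in range(1,n) if s[i][4]>15]
def st():
    o=observe(); print("t",round(o["clock"],2),"p",o["position"].round(4),"F",o["contact_force"].round(1),"w",round(o["width"],4)); M=rot(o["tool_rot"]).as_matrix(); print("x",M[:,0].round(3),"y",M[:,1].round(3),"z",M[:,2].round(3),"q",o["joints"].round(2)); return o,M
E
python3 - <<'E'
from h import *
c=read_camera("top")
crop(c,185,185,295,285,7,"a1"); crop(c,270,150,390,250,6,"a2"); crop(c,395,195,455,270,8,"a3")
for s,e in orange(c): print(s,e.round(1),atz(c,*e,.03).round(4))
s=read_camera("side")
for a,e in orange(s): print(a,e.round(1),atz(s,*e,.026).round(4))
st()
E
```

```text
[227 211  11  11  79] [232.1 216.3] [0.5739 0.3211 0.03  ]
[248 213  11  11  78] [253.  217.9] [0.5657 0.244  0.03  ]
[200 243  13  11  82] [206.4 247.9] [0.4609 0.413  0.03  ]
[244 246  11  11  81] [249.1 250.9] [0.4462 0.2575 0.03  ]
[321 277   8   6  34] [324.8 279.8] [0.5719 0.2284 0.026 ]
[359 280   8   6  34] [362.9 282.9] [0.4477 0.2415 0.026 ]
[318 284  14  16 122] [324.  291.6] [0.5739 0.2842 0.026 ]
[356 287   6   8  28] [358.1 290.7] [0.4653 0.278  0.026 ]
[363 288   7   8  33] [366.6 291.5] [0.4385 0.2812 0.026 ]
[316 301  14  10  77] [322.5 305.7] [0.5776 0.346  0.026 ]
[357 316  10   8  63] [361.6 319.4] [0.4624 0.3987 0.026 ]
[354 324  15  11  91] [361.1 329.6] [0.4662 0.4371 0.026 ]
t 0.2 p [0.1867 0.4903 0.1915] F [ 0.  -0.7 -0.4] w 0.0852
x [-0.    -0.001 -1.   ] y [-0.935  0.356 -0.   ] z [ 0.356  0.935 -0.001] q [ 1.21  0.24 -0.01  1.32 -0.    1.57]
```

View pics/a1.png

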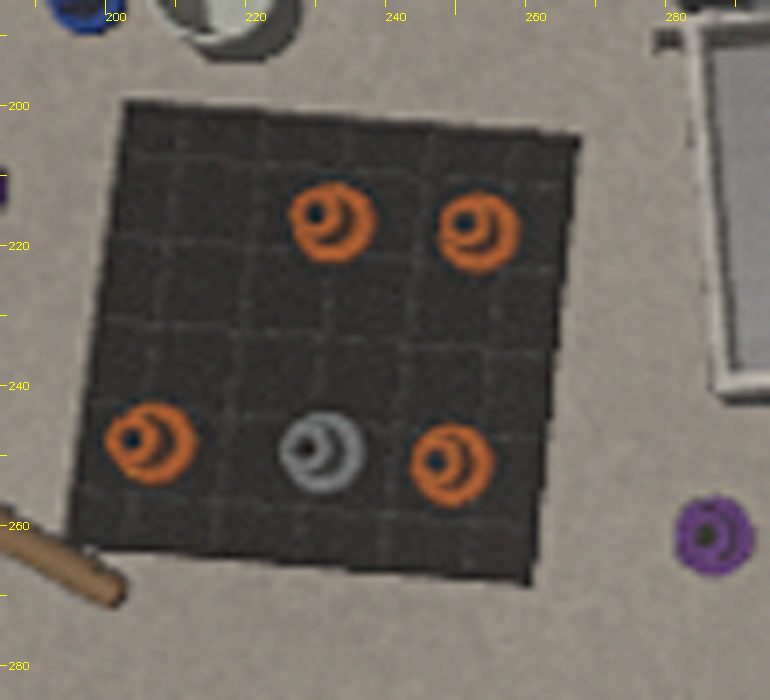

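View pics/a2.png

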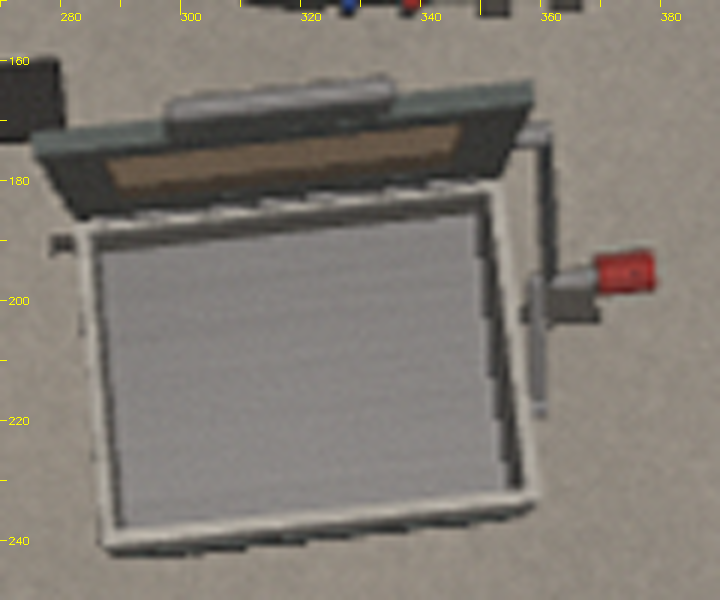

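View pics/a3.png

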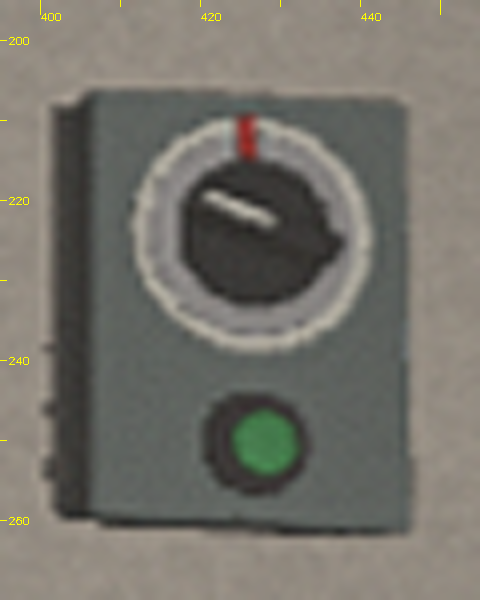

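```bash
cat > m.py <<'E'
from h import *
c=read_camera("top"); s=read_camera("side")
for n,f,b in[("A",(333,223),(316,213)),("B",(479,232),(464,223)),("C",(151,444),(132,440)),("D",(453,465),(437,461)),("grey",(322,452),(306,447))]:
    a=lambda p,z: atz(c,185+p[0]/7,185+p[1]/7,z)
    print(n,a(f,.013).round(4),a(b,.049).round(4))
fl,fr,bl,br=[atz(c,270+x/6,150+y/6,.11) for x,y in[(103,541),(539,498),(77,226),(497,182)]]
print(fl,fr,bl,br,"w",np.linalg.norm(fl-fr),np.linalg.norm(bl-br),"d",np.linalg.norm(fl-bl),np.linalg.norm(fr-br))
print("ctr",(fl+fr+bl+br)/4,"yaw", np.degrees(np.arctan2(*(fl-fr)[[1,0]]))-90,np.degrees(np.arctan2(*(bl-fl)[[1,0]])))
fl_,=[0],
print("pad",atz(c,270+625/6,150+272/6,.136), "bar",atz(c,270+280/6,150+101/6,.34))
print("dialaxis",atz(c,395+255/8,195+232/8,.068),"ring",atz(c,395+253/8,195+234/8,.062),"stripe ends",atz(c,395+208/8,195+195/8,.099),atz(c,395+273/8,195+220/8,.099),"mark",atz(c,395+247/8,195+137/8,.063),"btn",atz(c,395+266/8,195+442/8,.07))
crop(s,285,140,375,270,6,"b1");crop(s,300,270,390,350,7,"b2")
E
python3 m.py
```

```text
A [0.5741 0.3236 0.013 ] [0.5743 0.3235 0.049 ]
B [0.567  0.2456 0.013 ] [0.5669 0.2465 0.049 ]
C [0.46   0.4176 0.013 ] [0.4601 0.4159 0.049 ]
D [0.4449 0.2586 0.013 ] [0.4454 0.2595 0.049 ]
grey [0.4534 0.3274 0.013 ] [0.4542 0.3266 0.049 ]
[0.47487709 0.11164696 0.11      ] [ 0.49242441 -0.13543761  0.11      ] [0.65777461 0.12465752 0.11      ] [ 0.67639197 -0.11995891  0.11      ] w 0.24770687472747963 0.24532387141905995 d 0.1833596907861787 0.1846175785410209
ctr [ 0.57536702 -0.00477301  0.11      ] yaw 4.0621817668798315 4.068926234952365
pad [ 0.6159299  -0.18716087  0.136     ] bar [0.66446916 0.00220072 0.34      ]
dialaxis [ 0.52124563 -0.37543531  0.068     ] ring [ 0.52104135 -0.37621399  0.062     ] stripe ends [ 0.53433118 -0.34784477  0.099     ] [ 0.52279939 -0.37458522  0.099     ] mark [ 0.56403237 -0.37679617  0.063     ] btn [ 0.43000395 -0.3721616   0.07      ]
```

View pics/b1.png

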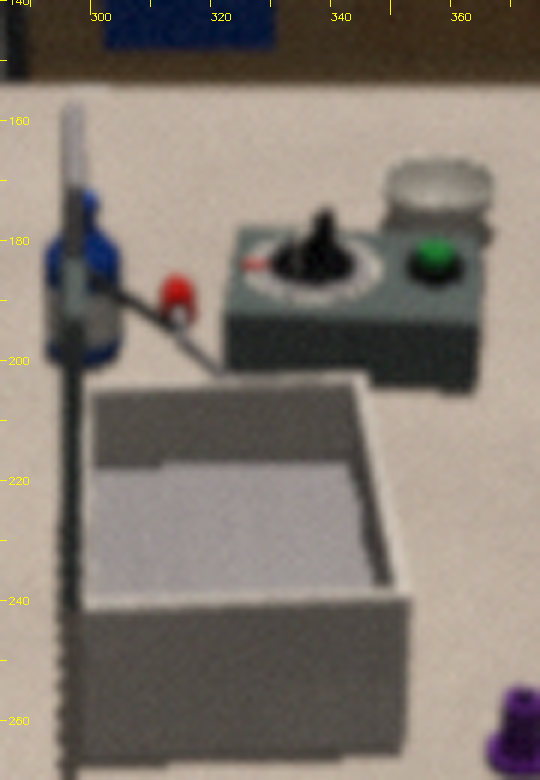

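View pics/b2.png

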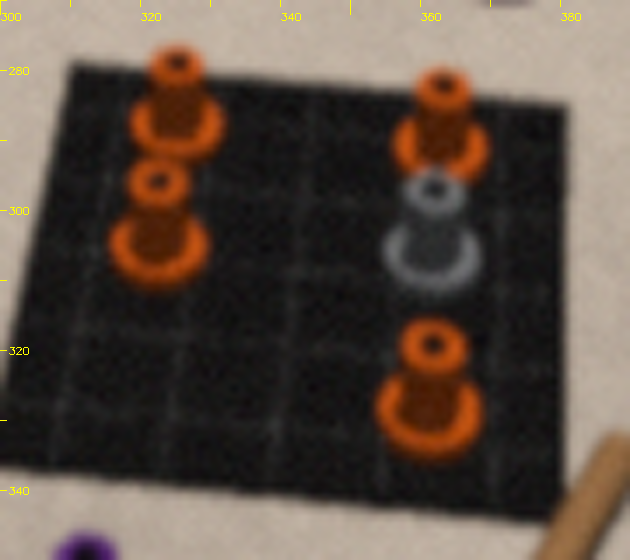

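```bash
cat >> h.py <<'E'
C=np.array([.578,-.005]); YAW=4.06
def ch(x,y,z):
    a=np.radians(YAW); return np.array([C[0]+x*np.cos(a)-y*np.sin(a),C[1]+x*np.sin(a)+y*np.cos(a),z])
def down(yaw):
    a=np.radians(yaw); z=np.array([np.cos(a),np.sin(a),0]); x=np.array([0,0,-1.]); return np.stack([x,np.cross(z,x),z],1)
def plan(wps,yaw0=None,mats=None):
    """wps: list of (pos, yawdeg or 3x3, nrows). straight segments"""
    o=observe(); p=np.array(o["position"]); M=rot(o["tool_rot"]).as_matrix(); L=[];A=[]
    for q,y,n in wps:
        T=down(y) if np.isscalar(y) else y
        rv=R.from_matrix(M.T@T).as_rotvec(); p0=p.copy(); M0=M.copy()
        for k in range(n):
            tgt=p0+(np.array(q)-p0)*(k+1)/n
            l=(M.T@(tgt-p)*100).round(1); r=np.degrees(rv/n).round(1)
            L.append(l.tolist());A.append(r.tolist())
            p=p+M@l/100; M=M@R.from_rotvec(np.radians(r)).as_matrix()
    print(len(L),'"delta_rot":',A,'\n"linear":',L)
E
python3 - <<'E'
from h import *
plan([([.46,.417,.14],4,8),([.46,.417,.10],4,2)])
E
```

```text
10 "delta_rot": [[8.1, -0.0, 0.0], [8.1, -0.0, 0.0], [8.1, -0.0, 0.0], [8.1, -0.0, 0.0], [8.1, -0.0, 0.0], [8.1, -0.0, 0.0], [8.1, -0.0, 0.0], [8.1, -0.0, 0.0], [0.2, -0.0, 0.0], [0.2, -0.0, 0.0]] 
"linear": [[0.6, -3.5, 0.4], [0.7, -3.5, 0.8], [0.6, -3.2, 1.3], [0.7, -3.1, 1.8], [0.6, -2.8, 2.2], [0.7, -2.4, 2.5], [0.6, -2.1, 2.9], [0.7, -1.6, 3.2], [2.0, -0.0, -0.0], [2.0, -0.0, -0.0]]
```

Call:
servo_tool:
  delta_rot:
    - [8.1,0,0]
    - [8.1,0,0]
    - [8.1,0,0]
    - [8.1,0,0]
    - [8.1,0,0]
    - [8.1,0,0]
    - [8.1,0,0]
    - [8.1,0,0]
    - [0,0,0]
    - [0,0,0]
  linear:
    - [0.6,-3.5,0.4]
    - [0.7,-3.5,0.8]
    - [0.6,-3.2,1.3]
    - [0.7,-3.1,1.8]
    - [0.6,-2.8,2.2]
    - [0.7,-2.4,2.5]
    - [0.6,-2.1,2.9]
    - [0.7,-1.6,3.2]
    - [2,0,0]
    - [2,0,0]
  hand: [-0.3,-0.3,-0.3,-0.3,-0.3,-0.3,-0.3,-0.3,-0.3,-0.3]
  force: 30

```text
clock: 1.55
position: [0.4691, 0.4117, 0.0973]
tool_rot: [0.707, -0.013, 0.707, 0.014]
contact_force: [-0.8, -0.0, 0.3]
width: 0.0557
```

```bash
python3 - <<'E'
from h import *
st()
s=read_camera("side"); c=read_camera("top"); crop(s,290,210,400,350,5,"c1"); crop(c,185,150,295,285,4,"c2")
plan([([.46,.417,.06],4,1),([.46,.417,.02],4,2)])
E
```

```text
t 1.55 p [0.4691 0.4117 0.0973] F [-0.8 -0.   0.3] w 0.0557
x [ 0.001  0.002 -1.   ] y [-0.039  0.999  0.002] z [0.999 0.039 0.001] q [0.72 0.45 0.05 1.18 0.   2.25]
3 "delta_rot": [[-1.7, -0.1, 0.0], [-0.0, 0.0, 0.0], [-0.0, 0.0, 0.0]] 
"linear": [[3.6, 0.7, -0.7], [2.0, -0.0, -0.0], [2.0, -0.0, -0.0]]
```

View pics/c1.png

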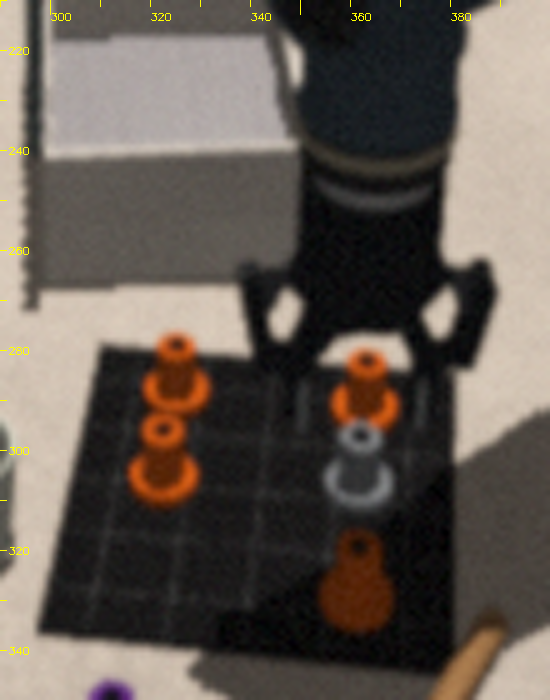

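View pics/c2.png

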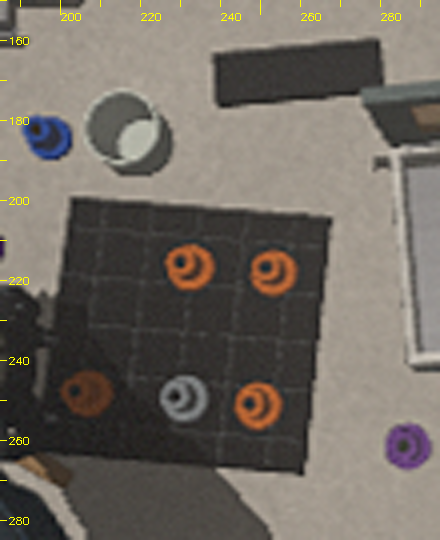

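Call:
servo_tool:
  delta_rot:
    - [1.7,0,0]
    - [0,0,0]
    - [0,0,0]
    - [0,0,0]
  linear:
    - [1.5,0.5,-0.9]
    - [1.0,0,0]
    - [0.5,0,0]
    - [0,0,0]
  hand: [-0.3,-0.3,-0.3,-0.3]

```text
clock: 2.15
position: [0.4594, 0.4164, 0.0673]
tool_rot: [0.707, -0.004, 0.707, 0.004]
contact_force: [-0.4, 0.2, 0.8]
width: 0.0553
```

```bash
python3 - <<'E'
from h import *
st()
plan([([.46,.4168,.05],4,1),([.46,.4168,.02],4,2)])
E
```

```text
t 2.15 p [0.4594 0.4164 0.0673] F [-0.4  0.2  0.8] w 0.0553
x [ 0.001  0.001 -1.   ] y [-0.011  1.     0.001] z [1.    0.011 0.001] q [ 0.74  0.46 -0.01  1.1   0.    2.3 ]
3 "delta_rot": [[-3.4, 0.0, -0.0], [0.0, 0.0, -0.0], [0.0, 0.0, -0.0]] 
"linear": [[1.7, 0.0, 0.1], [1.5, 0.0, -0.0], [1.5, 0.0, -0.0]]
```

Call:
servo_tool:
  delta_rot:
    - [0,0,0]
    - [0,0,0]
    - [0,0,0]
    - [0,0,0]
    - [0,0,0]
    - [0,0,0]
    - [0,0,0]
    - [0,0,0]
  linear:
    - [1.7,0,0.1]
    - [1.5,0,0]
    - [1.5,0,0]
    - [0,0,0]
    - [0,0,0]
    - [0,0,0]
    - [0,0,0]
    - [0,0,0]
  hand: [-0.3,-0.3,-0.3,-0.3,1,1,1,1]
  force: 30

```text
clock: 3.15
position: [0.4614, 0.4168, 0.0181]
tool_rot: [0.708, -0.003, 0.706, 0.005]
contact_force: [0.5, 0.2, 0.3]
width: 0.0001
```

```bash
python3 - <<'E'
from h import *
o,M=st()
p=o["position"]; t=ch(-.01,.082,.19)
print(t)
plan([([p[0],p[1],.19],4,4),(t,4,8)])
E
```

```text
t 3.15 p [0.4614 0.4168 0.0181] F [0.5 0.2 0.3] w 0.0001
x [ 0.002  0.002 -1.   ] y [-0.011  1.     0.002] z [1.    0.011 0.002] q [ 0.73  0.5  -0.07  0.99  0.    2.29]
[0.56221941 0.07608621 0.19      ]
12 "delta_rot": [[-0.8, 0.0, -0.0], [-0.8, 0.0, -0.0], [-0.8, 0.0, -0.0], [-0.8, 0.0, -0.0], [-0.0, 0.0, -0.0], [-0.0, 0.0, -0.0], [-0.0, 0.0, -0.0], [-0.0, 0.0, -0.0], [-0.0, 0.0, -0.0], [-0.0, 0.0, -0.0], [-0.0, 0.0, -0.0], [-0.0, 0.0, -0.0]] 
"linear": [[-4.3, 0.0, 0.0], [-4.3, 0.0, 0.0], [-4.3, 0.0, 0.0], [-4.3, 0.0, 0.0], [-0.0, -4.3, 1.0], [-0.0, -4.4, 1.0], [-0.0, -4.3, 0.9], [-0.0, -4.3, 1.0], [-0.0, -4.3, 1.0], [-0.0, -4.4, 1.0], [-0.0, -4.3, 0.9], [-0.0, -4.3, 1.0]]
```

Width 0: nothing grasped. Look.

```bash
python3 - <<'E'
from h import *
s=read_camera("side"); c=read_camera("top"); crop(s,290,240,420,350,5,"d1"); crop(c,150,180,295,285,5,"d2")
E
```

```text
(no output)
```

View pics/d1.png

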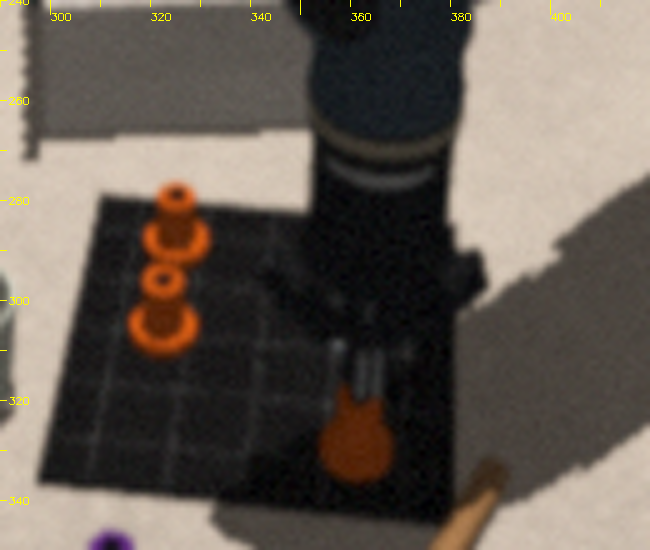

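View pics/d2.png

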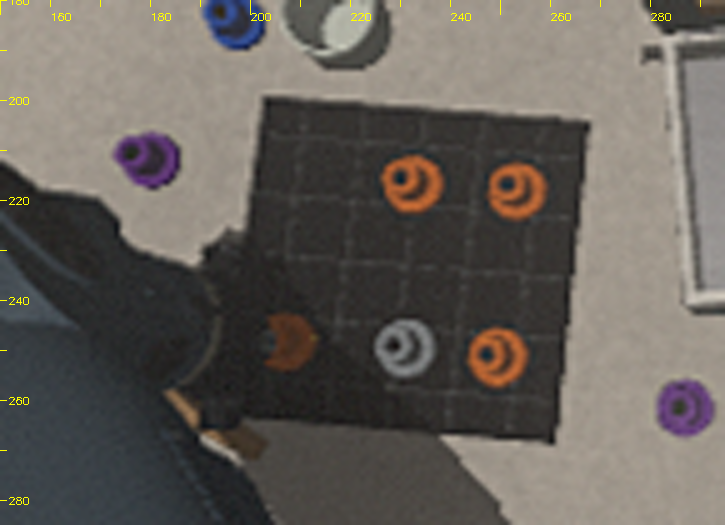

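```bash
python3 - <<'E'
from h import *
o,_=st(); s=read_camera("side"); c=read_camera("top")
p=o["position"]
for dz in (0,.03,.06): print(dz,proj(s,p+[0,0,dz]).round(1),proj(c,p+[0,0,dz]).round(1))
print(proj(s,[.46,.4168,.049]),proj(s,[.46,.4168,.013]))
print("side est of bushes (bore)"); 
for n,u,v in[("C",360.5,319),("A",322,295.5),("B",325,279),("D",362.5,282),("grey",361,297)]: print(n,atz(s,u,v,.049).round(4))
for n,P in dict(mark=[.564,-.377,.063],pad=[.616,-.187,.136],bar=[.6645,.002,.34],btn=[.43,-.372,.07],rimFL=[.475,.1116,.11],rimFR=[.4924,-.1354,.11],base=[0,0,0]).items(): print(n,proj(s,P).round(1),proj(c,P).round(1))
cv2.imwrite("pics/d3.png",cv2.resize(s["img"],(800,500))[:,:,::-1])
E
```

```text
t 3.25 p [0.4613 0.4167 0.018 ] F [-0.2 -0.8 -0.5] w -0.0001
x [ 0.002  0.002 -1.   ] y [-0.011  1.     0.002] z [1.    0.011 0.002] q [ 0.73  0.5  -0.07  0.99  0.    2.29]
0 [362.2 326.1] [206.4 248. ]
0.03 [362.7 318.7] [203.7 247.5]
0.06 [363.2 311.1] [201.  247.1]
[363.15503966 318.47594131] [362.58092611 327.36814198]
side est of bushes (bore)
C [0.4677 0.4189 0.049 ]
A [0.5794 0.3261 0.049 ]
B [0.571  0.2508 0.049 ]
D [0.4514 0.2629 0.049 ]
grey [0.4605 0.3303 0.049 ]
mark [328.  183.3] [425.9 212.1]
pad [315.  189.5] [374.1 195.3]
bar [298.3 163.9] [316.7 166.8]
btn [357.8 182.6] [428.2 250.3]
rimFL [353.4 238.4] [287.2 240.1]
rimFR [345.9 201.7] [359.8 233. ]
base [477.5 246. ] [324.2 379.8]
```

```bash
python3 - <<'E'
from h import *
s=read_camera("side"); c=read_camera("top")
for d in(s,c): d["img"]=np.clip(255*(d["img"]/255.)**.45,0,255).astype(np.uint8)
crop(s,335,290,395,345,12,"e1"); crop(c,175,225,235,275,12,"e2")
E
```

```text
(no output)
```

View pics/e1.png

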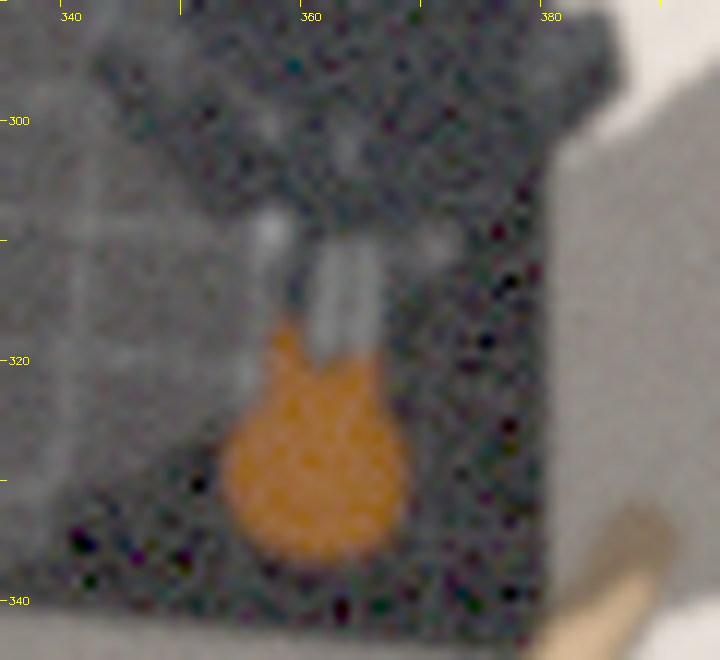

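View pics/e2.png

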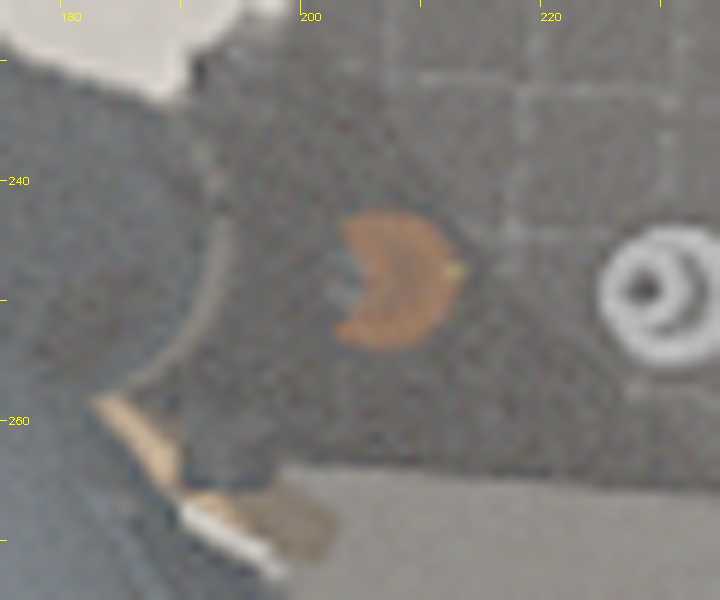

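Call:
servo_tool:
  delta_rot:
    - [0,0,0]
    - [0,0,0]
    - [0,0,0]
    - [0,0,0]
  linear:
    - [-4,0,0]
    - [-4,0,0]
    - [0,-5,5]
    - [0,0,0]
  hand: [1,1,1,1]

```text
clock: 3.95
position: [0.5065, 0.3722, 0.0998]
tool_rot: [0.708, -0.004, 0.707, 0.005]
contact_force: [0.6, 0.2, -0.3]
width: 0.0002
```

```bash
python3 - <<'E'
from h import *
o,_=st()
s=read_camera("side"); c=read_camera("top"); p=o["position"]
for dz in (0,.02,.04,.06): print(dz,proj(s,p+[0,0,dz]).round(1),proj(c,p+[0,0,dz]).round(1))
for d in(s,c): d["img"]=np.clip(255*(d["img"]/255.)**.5,0,255).astype(np.uint8)
crop(s,310,250,410,350,7,"f1"); crop(c,180,190,280,280,7,"f2")
E
```

```text
t 3.95 p [0.5065 0.3722 0.0998] F [ 0.6  0.2 -0.3] w 0.0002
x [ 0.001  0.001 -1.   ] y [-0.013  1.     0.001] z [1.    0.013 0.001] q [ 0.63  0.45  0.07  1.19 -0.    2.19]
0 [346.8 294. ] [212.1 233.2]
0.02 [347.  288.8] [210.3 232.7]
0.04 [347.2 283.5] [208.5 232.1]
0.06 [347.4 278.1] [206.6 231.6]
```

View pics/f1.png

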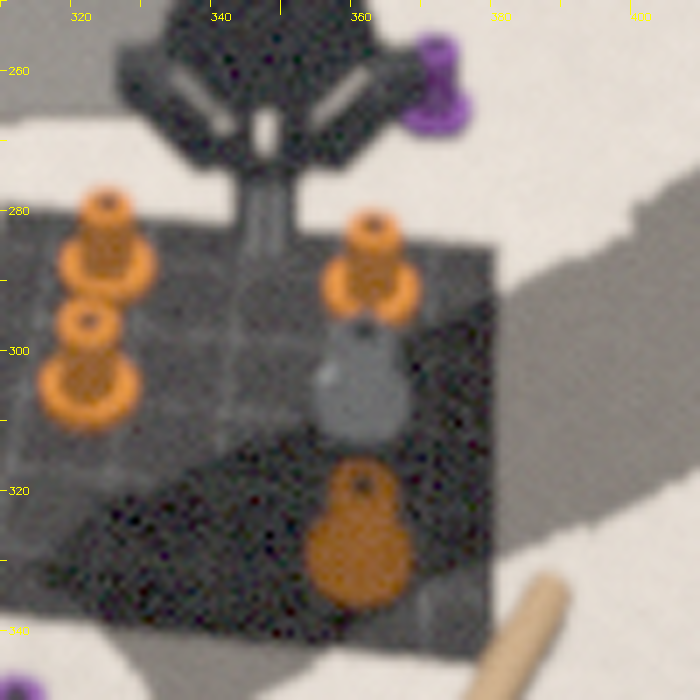

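View pics/f2.png

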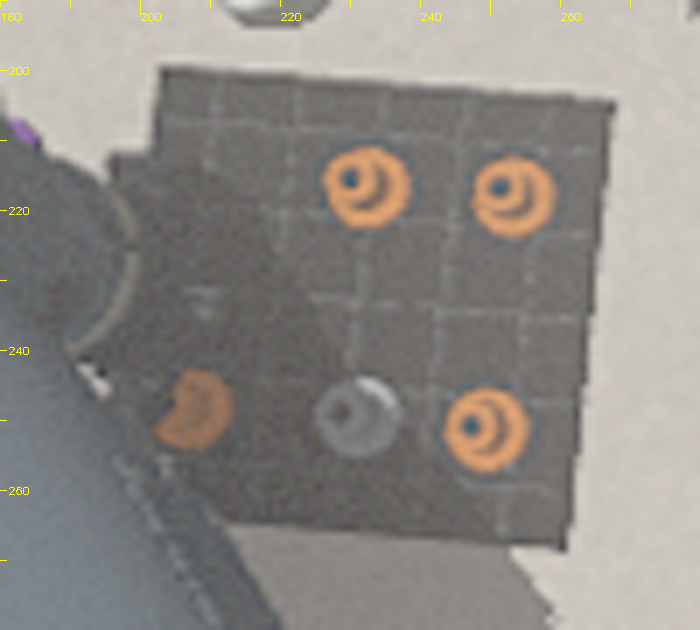

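Call:
servo_tool:
  delta_rot:
    - [0,0,0]
    - [0,0,0]
    - [0,0,0]
    - [0,0,0]
    - [0,0,0]
  linear:
    - [4,0,0]
    - [3,0,0]
    - [1.5,0,0]
    - [0.5,0,0]
    - [0,0,0]
  hand: [1,1,1,1,1]

```text
clock: 4.68
position: [0.5016, 0.3779, 0.0077]
tool_rot: [0.707, -0.006, 0.707, 0.008]
contact_force: [-0.8, 0.1, 1.1]
width: -0.0
```

```bash
python3 - <<'E'
from h import *
o,_=st()
s=read_camera("side"); c=read_camera("top"); p=o["position"]
for dz in (0,.02,.04,.06): print(dz,proj(s,p+[0,0,dz]).round(1),proj(c,p+[0,0,dz]).round(1))
for d in(s,c): d["img"]=np.clip(255*(d["img"]/255.)**.5,0,255).astype(np.uint8)
crop(s,310,250,410,350,7,"f3")
E
```

```text
t 4.67 p [0.5016 0.3779 0.0077] F [-0.8  0.1  1.1] w -0.0
x [-0.     0.002 -1.   ] y [-0.019  1.     0.002] z [1.    0.019 0.   ] q [ 0.64  0.52 -0.07  0.98  0.    2.2 ]
0 [347.7 318.3] [218.  236.9]
0.02 [347.9 313.5] [216.5 236.4]
0.04 [348.1 308.6] [214.8 236. ]
0.06 [348.2 303.6] [213.2 235.5]
```

View pics/f3.png

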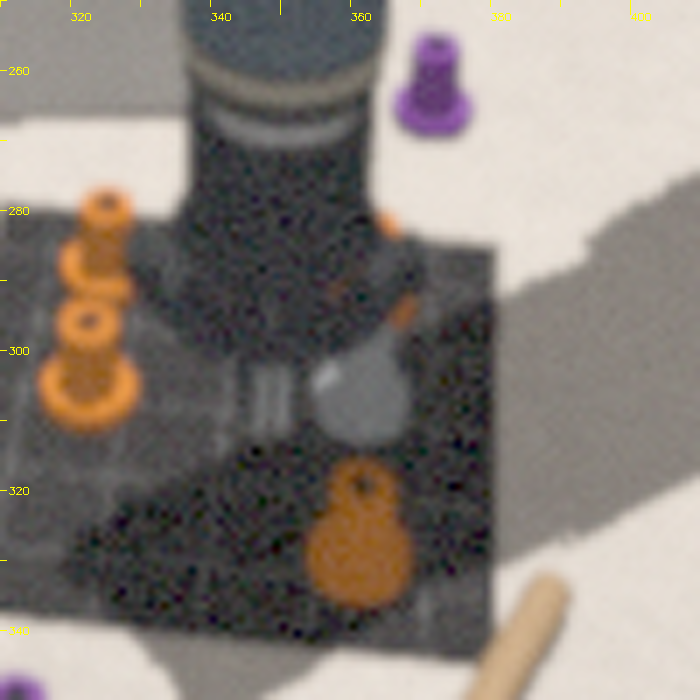

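Call:
servo_tool:
  delta_rot:
    - [0,0,0]
    - [0,0,0]
    - [0,0,0]
  linear:
    - [1.0,0,0]
    - [0.5,0,0]
    - [0,0,0]
  hand: [1,1,1]

```text
clock: 5.15
position: [0.503, 0.3785, -0.0063]
tool_rot: [0.708, -0.005, 0.706, 0.008]
contact_force: [-1.0, 0.1, -0.5]
width: -0.0002
```

Call:
servo_tool:
  delta_rot:
    - [0,0,0]
    - [0,0,0]
  linear:
    - [0.5,0,0]
    - [0.3,0,0]
  hand: [1,1]

```text
clock: 5.4
position: [0.5033, 0.3786, -0.0145]
tool_rot: [0.708, -0.005, 0.706, 0.008]
contact_force: [-0.5, -0.5, 0.7]
width: 0.0001
```

Call:
servo_tool:
  delta_rot:
    - [0,0,0]
    - [0,0,0]
  linear:
    - [0.4,0,0]
    - [0.2,0,0]
  hand: [1,1]

```text
clock: 5.65
position: [0.5033, 0.3786, -0.021]
tool_rot: [0.708, -0.005, 0.706, 0.008]
contact_force: [0.1, 0.1, 0.2]
width: -0.0002
```

Call:
servo_tool:
  delta_rot:
    - [0,0,0]
    - [0,0,0]
  linear:
    - [0.4,0,0]
    - [0.2,0,0]
  hand: [1,1]

```text
clock: 5.9
position: [0.5033, 0.3786, -0.0275]
tool_rot: [0.708, -0.005, 0.706, 0.008]
contact_force: [0.5, 0.3, -0.0]
width: -0.0004
```

Call:
servo_tool:
  delta_rot:
    - [0,0,0]
    - [0,0,0]
  linear:
    - [0.2,0,0]
    - [0.2,0,0]
  hand: [1,1]

```text
clock: 6.15
position: [0.5033, 0.3787, -0.0317]
tool_rot: [0.708, -0.005, 0.706, 0.008]
contact_force: [0.1, 0.4, -0.1]
width: 0.0002
```

Call:
servo_tool:
  delta_rot:
    - [0,0,0]
    - [0,0,0]
  linear:
    - [0.2,0,0]
    - [0.2,0,0]
  hand: [1,1]

```text
clock: 6.4
position: [0.5034, 0.3788, -0.0359]
tool_rot: [0.708, -0.005, 0.706, 0.008]
contact_force: [0.7, 0.7, 0.4]
width: -0.0
```

```bash
python3 - <<'E'
from h import *
o,_=st(); s=read_camera("side"); p=o["position"]
for dz in (0,.02,.04,.06): print(dz,proj(s,p+[0,0.011,dz]).round(1))
s["img"]=np.clip(255*(s["img"]/255.)**.5,0,255).astype(np.uint8)
crop(s,320,280,400,350,9,"f4")
E
```

```text
t 6.4 p [ 0.5034  0.3788 -0.0359] F [0.7 0.7 0.4] w -0.0
x [ 0.003  0.005 -1.   ] y [-0.019  1.     0.005] z [1.    0.019 0.003] q [ 0.64  0.56 -0.12  0.88  0.    2.2 ]
0 [346.8 331.6]
0.02 [347. 327.]
0.04 [347.2 322.2]
0.06 [347.4 317.4]
```

View pics/f4.png

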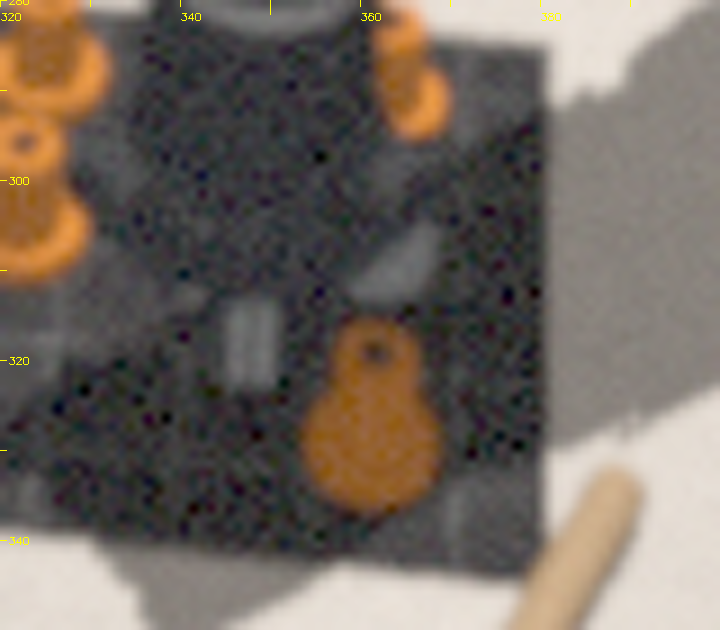

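Call:
servo_tool:
  delta_rot:
    - [0,0,0]
    - [0,0,0]
  linear:
    - [0.2,0,0]
    - [0,0,0]
  hand: [1,1]

```text
clock: 6.7
position: [0.5036, 0.3789, -0.0358]
tool_rot: [0.709, -0.005, 0.705, 0.009]
contact_force: [-0.6, -0.6, -0.6]
width: 0.0003
```

Call:
servo_tool:
  delta_rot:
    - [0,0,0]
    - [0,0,0]
  linear:
    - [0.2,0,0]
    - [0,0,0]
  hand: [1,1]

```text
clock: 6.95
position: [0.504, 0.3792, -0.0361]
tool_rot: [0.709, -0.004, 0.705, 0.009]
contact_force: [-0.1, -0.5, -0.5]
width: 0.0
```

Call:
servo_tool:
  delta_rot:
    - [0,0,0]
    - [0,0,0]
  linear:
    - [0.2,0,0]
    - [0,0,0]
  hand: [1,1]

```text
clock: 7.2
position: [0.5044, 0.3794, -0.0361]
tool_rot: [0.71, -0.004, 0.704, 0.009]
contact_force: [0.0, 0.9, -0.5]
width: -0.0002
```

```bash
python3 - <<'E'
from h import *
o,_=st(); print(o["joint_torque"].round(2),o["torque"].round(2),o["joints"].round(4))
E
```

```text
t 7.2 p [ 0.5044  0.3794 -0.0361] F [ 0.   0.9 -0.5] w -0.0002
x [ 0.007  0.008 -1.   ] y [-0.019  1.     0.007] z [1.    0.019 0.007] q [ 0.64  0.56 -0.13  0.87  0.    2.2 ]
[-0.000e+00 -7.264e+01  2.904e+01  5.000e-02  1.000e-02 -0.000e+00] [-0.02  0.02 -0.01] [ 6.4400e-01  5.5900e-01 -1.2650e-01  8.7490e-01  1.7000e-03  2.1962e+00]
```

Call:
servo_tool:
  delta_rot:
    - [0,0,0]
    - [0,0,0]
  linear:
    - [-1,0,0]
    - [0,0,0]
  hand: [1,1]

```text
clock: 7.45
position: [0.5044, 0.3794, -0.0259]
tool_rot: [0.71, -0.004, 0.705, 0.009]
contact_force: [-0.3, 0.4, -0.0]
width: 0.0004
```

```bash
python3 - <<'E'
from h import *
o,_=st(); print(o["joint_torque"].round(2),o["torque"].round(2),o["joints"].round(4))
E
```

```text
t 7.45 p [ 0.5044  0.3794 -0.0259] F [-0.3  0.4 -0. ] w 0.0004
x [ 0.007  0.008 -1.   ] y [-0.019  1.     0.007] z [1.    0.019 0.007] q [ 0.64  0.55 -0.11  0.9   0.    2.2 ]
[-0.000e+00 -7.201e+01  2.924e+01  1.900e-01  1.000e-02 -0.000e+00] [ 0.02  0.03 -0.02] [ 6.4390e-01  5.4890e-01 -1.1460e-01  8.9710e-01  1.8000e-03  2.1961e+00]
```

```bash
sed -i 's/p=np.array(o\["position"\]); M=/p=np.array(o["position"])+[0,0,.037]; M=/; s/"p",o\["position"\].round(4)/"TRUEp",(o["position"]+[0,0,.037]).round(4)/' h.py; python3 - <<'E'
from h import *
st()
plan([([.49,.39,.11],4,3),([.46,.417,.11],4,2),([.46,.417,.08],4,1)])
E
```

```text
t 7.45 TRUEp [0.5044 0.3794 0.0111] F [-0.3  0.4 -0. ] w 0.0004
x [ 0.007  0.008 -1.   ] y [-0.019  1.     0.007] z [1.    0.019 0.007] q [ 0.64  0.55 -0.11  0.9   0.    2.2 ]
6 "delta_rot": [[-1.0, 0.1, -0.1], [-1.0, 0.1, -0.1], [-1.0, 0.1, -0.1], [0.0, 0.1, -0.1], [0.0, 0.1, -0.1], [0.1, -0.1, 0.1]] 
"linear": [[-3.3, 0.4, -0.4], [-3.3, 0.4, -0.5], [-3.3, 0.4, -0.4], [0.0, 1.4, -1.4], [0.0, 1.5, -1.4], [3.0, -0.0, -0.0]]
```

Call:
servo_tool:
  delta_rot:
    - [-1,0.1,-0.1]
    - [-1,0.1,-0.1]
    - [-1,0.1,-0.1]
    - [0,0.1,-0.1]
    - [0,0.1,-0.1]
    - [0,0,0]
    - [0,0,0]
  linear:
    - [-3.3,0,0]
    - [-3.3,0.4,-0.5]
    - [-3.3,0.4,-0.4]
    - [0,1.4,-1.4]
    - [0,1.5,-1.4]
    - [2,0,0]
    - [0.5,0,0]
  hand: [1,1,-0.3,-0.3,-0.3,-0.3,-0.3]

```text
clock: 8.32
position: [0.46, 0.4148, 0.0465]
tool_rot: [0.704, -0.027, 0.709, 0.024]
contact_force: [1.2, -0.3, 0.2]
width: 0.0554
```

```bash
python3 - <<'E'
from h import *
st()
plan([([.46,.417,.02],4,5)])
E
```

```text
t 8.32 TRUEp [0.46   0.4148 0.0835] F [ 1.2 -0.3  0.2] w 0.0554
x [-0.006 -0.005 -1.   ] y [-0.073  0.997 -0.005] z [ 0.997  0.073 -0.006] q [ 0.73  0.48 -0.03  1.07  0.    2.23]
5 "delta_rot": [[0.0, -0.1, 0.1], [0.0, -0.1, 0.1], [0.0, -0.1, 0.1], [0.0, -0.1, 0.1], [0.0, -0.1, 0.1]] 
"linear": [[1.3, 0.1, 0.0], [1.2, -0.0, 0.0], [1.3, 0.0, 0.0], [1.3, 0.1, 0.0], [1.2, 0.0, 0.0]]
```

Call:
servo_tool:
  delta_rot:
    - [0,-0.1,0.1]
    - [0,-0.1,0.1]
    - [0,-0.1,0.1]
    - [0,0,0]
    - [0,0,0]
    - [0,0,0]
    - [0,0,0]
    - [0,0,0]
    - [0,0,0]
  linear:
    - [2.3,0.2,0]
    - [2,0,0]
    - [1.4,0,0]
    - [0.5,0,0]
    - [0,0,0]
    - [0,0,0]
    - [0,0,0]
    - [0,0,0]
    - [0,0,0]
  hand: [-0.3,-0.3,-0.3,-0.3,-0.3,1,1,1,1]
  force: 30

```text
clock: 9.45
position: [0.4587, 0.4181, -0.017]
tool_rot: [0.706, -0.026, 0.707, 0.026]
contact_force: [-0.5, 0.1, -1.0]
width: 0.0248
```

```bash
python3 - <<'E'
from h import *
o,M=st(); p=o["position"]
t=ch(-.01,.082,.19)
print(t)
plan([([p[0],p[1],.19],4,4),(t,4,8)])
E
```

```text
t 9.45 TRUEp [0.4587 0.4181 0.02  ] F [-0.5  0.1 -1. ] w 0.0248
x [-0.001  0.001 -1.   ] y [-0.073  0.997  0.001] z [ 0.997  0.073 -0.001] q [ 0.74  0.53 -0.12  0.92  0.    2.24]
[0.56221941 0.07608621 0.19      ]
12 "delta_rot": [[0.0, -0.0, -0.0], [0.0, -0.0, -0.0], [0.0, -0.0, -0.0], [0.0, -0.0, -0.0], [0.0, -0.0, -0.0], [0.0, -0.0, -0.0], [0.0, -0.0, -0.0], [0.0, -0.0, -0.0], [0.0, -0.0, -0.0], [0.0, -0.0, -0.0], [0.0, -0.0, -0.0], [0.0, -0.0, -0.0]] 
"linear": [[-4.2, 0.0, -0.0], [-4.3, 0.0, -0.0], [-4.2, 0.0, -0.0], [-4.3, 0.0, -0.0], [-0.0, -4.4, 1.0], [-0.0, -4.3, 1.0], [-0.0, -4.4, 0.9], [-0.0, -4.3, 1.0], [-0.0, -4.4, 1.0], [-0.0, -4.3, 1.0], [-0.0, -4.4, 0.9], [-0.0, -4.4, 1.0]]
```

Grasped (25 mm width). Carry over.

Call:
servo_tool:
  delta_rot:
    - [0,0,0]
    - [0,0,0]
    - [0,0,0]
    - [0,0,0]
    - [0,0,0]
    - [0,0,0]
    - [0,0,0]
    - [0,0,0]
    - [0,0,0]
    - [0,0,0]
    - [0,0,0]
    - [0,0,0]
    - [0,0,0]
  linear:
    - [-4.2,0,0]
    - [-4.3,0,0]
    - [-4.2,0,0]
    - [-4.3,0,0]
    - [0,-4.4,1]
    - [0,-4.4,1]
    - [0,-4.4,1]
    - [0,-4.4,1]
    - [0,-4.4,1]
    - [0,-4.4,1]
    - [0,-4.4,1]
    - [0,-3,0.8]
    - [0,0,0]
  hand: [1,1,1,1,1,1,1,1,1,1,1,1,1]

```text
clock: 11.08
position: [0.5644, 0.0767, 0.1589]
tool_rot: [0.707, -0.026, 0.706, 0.027]
contact_force: [0.3, -0.2, -1.2]
width: 0.0251
```

```bash
python3 - <<'E'
from h import *
st()
plan([(ch(-.01,.082,.12),4,2),(ch(-.01,.082,.07),4,3)])
s=read_camera("side"); crop(s,280,140,400,345,3,"g1")
c=read_camera("top"); crop(c,180,150,380,285,4,"g2")
E
```

```text
t 11.07 TRUEp [0.5644 0.0767 0.1959] F [ 0.3 -0.2 -1.2] w 0.0251
x [ 0.001  0.001 -1.   ] y [-0.075  0.997  0.001] z [0.997 0.075 0.001] q [0.13 0.33 0.03 1.27 0.   1.63]
5 "delta_rot": [[0.1, 0.0, -0.0], [0.1, 0.0, -0.0], [0.0, 0.0, -0.0], [0.0, 0.0, -0.0], [0.0, 0.0, -0.0]] 
"linear": [[3.8, -0.0, -0.1], [3.8, -0.1, -0.1], [1.7, 0.0, -0.0], [1.6, 0.0, -0.0], [1.7, 0.0, -0.0]]
```

View pics/g1.png

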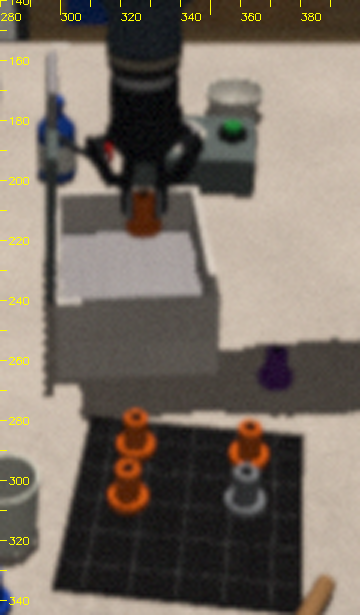

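View pics/g2.png

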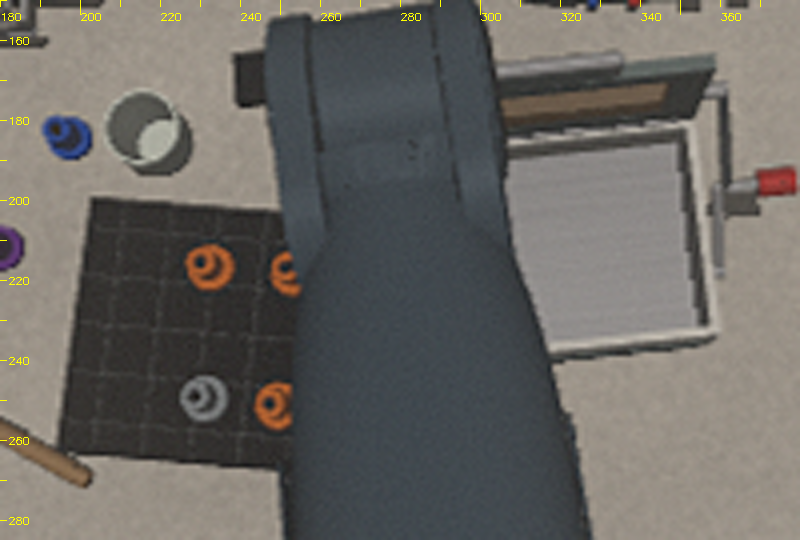

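Call:
servo_tool:
  delta_rot:
    - [0,0,0]
    - [0,0,0]
    - [0,0,0]
    - [0,0,0]
    - [0,0,0]
    - [0,0,0]
  linear:
    - [3.8,0,-0.1]
    - [3.8,-0.1,-0.1]
    - [2,0,0]
    - [1.9,0,0]
    - [1.0,0,0]
    - [0,0,0]
  hand: [1,1,1,1,1,1]

```text
clock: 11.92
position: [0.5609, 0.0847, 0.0315]
tool_rot: [0.707, -0.029, 0.706, 0.031]
contact_force: [0.5, -0.3, -1.1]
width: 0.0254
```

```bash
python3 - <<'E'
from h import *
st()
E
```

```text
t 11.93 TRUEp [0.5609 0.0847 0.0685] F [ 0.5 -0.3 -1.1] w 0.0254
x [ 0.002  0.003 -1.   ] y [-0.085  0.996  0.003] z [0.996 0.085 0.003] q [ 0.15  0.41 -0.2   0.96  0.    1.63]
```

Call:
servo_tool:
  delta_rot:
    - [0,0,0]
    - [0,0,0]
    - [0,0,0]
    - [0,0,0]
    - [0,0,0]
    - [0,0,0]
    - [0,0,0]
    - [0,0,0]
  linear:
    - [0.1,0,0]
    - [0,0,0]
    - [0,0,0]
    - [0,0,0]
    - [-2,0,0]
    - [-4,0,0]
    - [-5,0,0]
    - [0,0,0]
  hand: [1,-0.3,-0.3,-0.3,-0.3,-0.3,-0.3,-0.3]

```text
clock: 12.92
position: [0.5617, 0.0845, 0.1462]
tool_rot: [0.709, -0.029, 0.704, 0.031]
contact_force: [0.2, 0.1, 0.7]
width: 0.0553
```

```bash
python3 - <<'E'
from h import *
st()
s=read_camera("side"); crop(s,280,180,400,345,4,"i1")
plan([([.567,.246,.18],4,5),([.567,.246,.09],4,3)])
E
```

```text
t 12.93 TRUEp [0.5617 0.0845 0.1832] F [0.2 0.1 0.7] w 0.0553
x [ 0.006  0.004 -1.   ] y [-0.085  0.996  0.003] z [0.996 0.085 0.006] q [ 0.15  0.32 -0.01  1.23  0.    1.63]
8 "delta_rot": [[0.2, 0.0, -0.0], [0.2, 0.0, -0.0], [0.2, 0.0, -0.0], [0.2, 0.0, -0.0], [0.2, 0.0, -0.0], [-0.0, 0.1, -0.1], [-0.0, 0.1, -0.1], [-0.0, 0.1, -0.1]] 
"linear": [[0.0, 3.2, 0.4], [0.1, 3.2, 0.4], [-0.0, 3.2, 0.4], [0.0, 3.2, 0.3], [0.1, 3.3, 0.4], [3.0, -0.0, -0.0], [3.0, -0.0, -0.0], [3.0, -0.0, -0.0]]
```

View pics/i1.png

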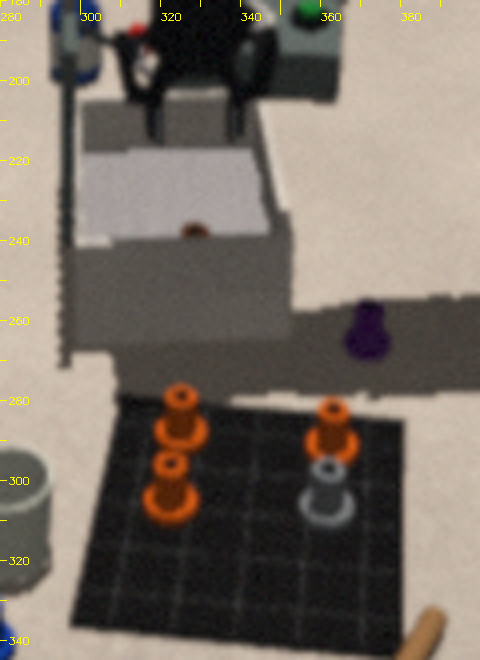

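Call:
servo_tool:
  delta_rot:
    - [0,0,0]
    - [0.4,0,0]
    - [0.4,0,0]
    - [0,0,0]
    - [0,0,0]
    - [0,0.2,-0.2]
    - [0,0,0]
    - [0,0,0]
  linear:
    - [0,3.2,0.4]
    - [0,3.2,0.4]
    - [0,3.2,0.4]
    - [0,3.2,0.3]
    - [0,3.2,0.4]
    - [4,0,0]
    - [3,0,0]
    - [0,0,0]
  hand: [-0.3,-0.3,-0.3,-0.3,-0.3,-0.3,-0.3,-0.3]

```text
clock: 13.98
position: [0.5622, 0.2482, 0.0624]
tool_rot: [0.702, -0.026, 0.711, 0.023]
contact_force: [-0.8, 0.8, 0.9]
width: 0.0556
```

```bash
python3 - <<'E'
from h import *
st()
s=read_camera("side"); crop(s,280,180,400,345,4,"j1")
plan([([.567,.246,.02],4,4)])
E
```

```text
t 13.97 TRUEp [0.5622 0.2482 0.0994] F [-0.8  0.8  0.9] w 0.0556
x [-0.013 -0.005 -1.   ] y [-0.069  0.998 -0.005] z [ 0.998  0.069 -0.013] q [ 0.42  0.47 -0.01  1.11  0.    1.92]
4 "delta_rot": [[-0.0, -0.2, 0.1], [-0.0, -0.2, 0.1], [-0.0, -0.2, 0.1], [-0.0, -0.2, 0.1]] 
"linear": [[2.0, -0.1, 0.1], [2.0, -0.0, 0.1], [2.1, -0.1, 0.1], [2.0, -0.1, 0.1]]
```

View pics/j1.png

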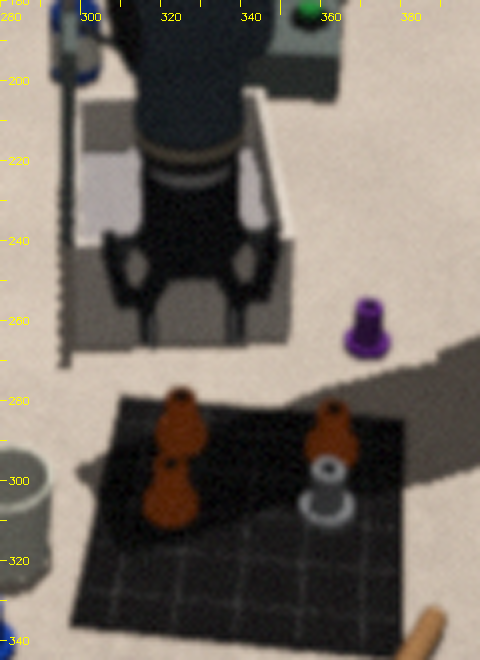

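Call:
servo_tool:
  delta_rot:
    - [0,-0.2,0.1]
    - [0,-0.2,0.1]
    - [0,-0.2,0.1]
    - [0,-0.2,0.1]
    - [0,0,0]
    - [0,0,0]
    - [0,0,0]
    - [0,0,0]
    - [0,0,0]
    - [0,0,0]
  linear:
    - [2,-0.1,0.3]
    - [2,-0.1,0.1]
    - [2,0,0]
    - [1.6,0,0]
    - [0.3,0,0]
    - [0,0,0]
    - [0,0,0]
    - [0,0,0]
    - [0,0,0]
    - [0,0,0]
  hand: [-0.3,-0.3,-0.3,-0.3,-0.3,-0.3,1,1,1,1]

```text
clock: 15.28
position: [0.5732, 0.2478, -0.0073]
tool_rot: [0.712, -0.021, 0.701, 0.026]
contact_force: [-0.1, -0.1, -1.2]
width: 0.0249
```

```bash
python3 - <<'E'
from h import *
o,M=st(); p=o["position"]
t=ch(-.01,-.082,.19)
print(t)
plan([([p[0],p[1],.19],4,4),(t,4,8)])
E
```

```text
t 15.28 TRUEp [0.5732 0.2478 0.0297] F [-0.1 -0.1 -1.2] w 0.0249
x [ 0.015  0.008 -1.   ] y [-0.067  0.998  0.007] z [0.998 0.066 0.015] q [ 0.41  0.52 -0.12  0.92  0.    1.91]
[ 0.57383078 -0.08750223  0.19      ]
12 "delta_rot": [[-0.0, 0.2, -0.1], [-0.0, 0.2, -0.1], [-0.0, 0.2, -0.1], [-0.0, 0.2, -0.1], [-0.0, 0.0, -0.0], [-0.0, 0.0, -0.0], [-0.0, 0.0, -0.0], [-0.0, 0.0, -0.0], [-0.0, 0.0, -0.0], [-0.0, 0.0, -0.0], [-0.0, 0.0, -0.0], [-0.0, 0.0, -0.0]] 
"linear": [[-4.0, 0.0, 0.1], [-4.0, 0.1, 0.0], [-4.0, -0.0, 0.0], [-4.0, -0.0, 0.1], [-0.0, -4.2, -0.3], [-0.0, -4.2, -0.3], [-0.0, -4.2, -0.2], [-0.0, -4.1, -0.3], [-0.0, -4.2, -0.3], [-0.0, -4.2, -0.3], [-0.0, -4.2, -0.2], [-0.0, -4.2, -0.3]]
```

Call:
servo_tool:
  delta_rot:
    - [0,0,0]
    - [0,0.4,-0.2]
    - [0,0.4,-0.2]
    - [0,0,0]
    - [0,0,0]
    - [0,0,0]
    - [0,0,0]
    - [0,0,0]
    - [0,0,0]
    - [0,0,0]
    - [0,0,0]
    - [0,0,0]
    - [0,0,0]
  linear:
    - [-4,0,0]
    - [-4,0,0]
    - [-4,0,0]
    - [-4,0,0]
    - [0,-4.2,-0.3]
    - [0,-4.2,-0.3]
    - [0,-4.2,-0.3]
    - [0,-4.2,-0.3]
    - [0,-4.2,-0.3]
    - [0,-4.2,-0.3]
    - [0,-4.2,-0.3]
    - [0,-3,-0.3]
    - [0,0,0]
  hand: [1,1,1,1,1,1,1,1,1,1,1,1,1]

```text
clock: 16.9
position: [0.5686, -0.0873, 0.1572]
tool_rot: [0.707, -0.025, 0.707, 0.024]
contact_force: [0.6, 0.2, -0.5]
width: 0.0244
```

```bash
python3 - <<'E'
from h import *
st()
s=read_camera("side"); crop(s,280,140,400,345,3,"k1")
plan([(ch(-.01,-.082,.079),4,5)])
E
```

```text
t 16.9 TRUEp [ 0.5686 -0.0873  0.1942] F [ 0.6  0.2 -0.5] w 0.0244
x [-0.    -0.001 -1.   ] y [-0.069  0.998 -0.001] z [ 0.998  0.069 -0.   ] q [-0.15  0.34  0.04  1.27 -0.    1.35]
5 "delta_rot": [[0.0, -0.0, 0.0], [0.0, -0.0, 0.0], [0.0, -0.0, 0.0], [0.0, -0.0, 0.0], [0.0, -0.0, 0.0]] 
"linear": [[2.3, -0.0, 0.1], [2.3, -0.1, 0.1], [2.3, 0.0, 0.1], [2.3, -0.0, 0.1], [2.3, -0.1, 0.1]]
```

View pics/k1.png

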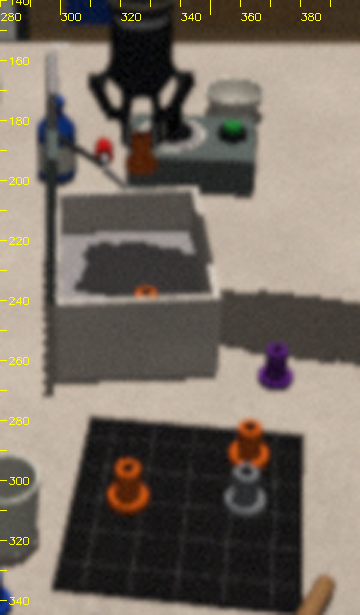

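Call:
servo_tool:
  delta_rot:
    - [0,0,0]
    - [0,0,0]
    - [0,0,0]
    - [0,0,0]
  linear:
    - [2.3,0,0]
    - [2.3,0,0]
    - [2,0,0]
    - [0,0,0]
  hand: [1,1,1,1]

```text
clock: 17.45
position: [0.569, -0.0819, 0.0899]
tool_rot: [0.707, -0.026, 0.706, 0.026]
contact_force: [-0.0, -0.5, 0.0]
width: 0.0247
```

```bash
python3 - <<'E'
from h import *
st()
plan([(ch(-.01,-.082,.078),4,3)])
E
```

```text
t 17.45 TRUEp [ 0.569  -0.0819  0.1269] F [-0.  -0.5  0. ] w 0.0247
x [ 0.001  0.001 -1.   ] y [-0.073  0.997  0.001] z [0.997 0.073 0.001] q [-0.14  0.37 -0.09  1.11  0.    1.35]
3 "delta_rot": [[0.1, 0.0, -0.0], [0.1, 0.0, -0.0], [0.1, 0.0, -0.0]] 
"linear": [[1.6, -0.2, 0.1], [1.7, -0.2, 0.2], [1.6, -0.2, 0.1]]
```

Call:
servo_tool:
  delta_rot:
    - [0,0,0]
    - [0,0,0]
    - [0,0,0]
    - [0,0,0]
    - [0,0,0]
    - [0,0,0]
    - [0,0,0]
    - [0,0,0]
    - [0,0,0]
    - [0,0,0]
    - [0,0,0]
  linear:
    - [1.8,-0.3,0.1]
    - [1.7,-0.2,0.1]
    - [1.3,-0.2,0.1]
    - [0.2,0,0]
    - [0,0,0]
    - [0,0,0]
    - [0,0,0]
    - [-2,0,0]
    - [-4,0,0]
    - [-5,0,0]
    - [0,0,0]
  hand: [1,1,1,1,-0.3,-0.3,-0.3,-0.3,-0.3,-0.3,-0.3]

```text
clock: 18.82
position: [0.5753, -0.086, 0.1579]
tool_rot: [0.709, -0.027, 0.704, 0.027]
contact_force: [0.8, 0.9, 0.1]
width: 0.0558
```

```bash
python3 - <<'E'
from h import *
st()
s=read_camera("side"); crop(s,280,160,400,345,4,"l1")
plan([([.574,.323,.18],4,8),([.574,.323,.10],4,2)])
E
```

```text
t 18.82 TRUEp [ 0.5753 -0.086   0.1949] F [0.8 0.9 0.1] w 0.0558
x [ 0.008  0.    -1.   ] y [-0.077  0.997 -0.   ] z [0.997 0.077 0.008] q [-0.15  0.34  0.05  1.27  0.    1.34]
10 "delta_rot": [[0.1, 0.0, -0.0], [0.1, 0.0, -0.0], [0.1, 0.0, -0.0], [0.1, 0.0, -0.0], [0.1, 0.0, -0.0], [0.1, 0.0, -0.0], [0.1, 0.0, -0.0], [0.1, 0.0, -0.0], [-0.2, 0.1, -0.0], [-0.2, 0.1, -0.0]] 
"linear": [[0.2, 5.1, 0.4], [0.1, 5.1, 0.4], [0.2, 5.1, 0.3], [0.2, 5.1, 0.4], [0.1, 5.1, 0.4], [0.2, 5.1, 0.3], [0.2, 5.1, 0.3], [0.1, 5.1, 0.4], [4.0, -0.0, -0.0], [4.0, -0.0, -0.1]]
```

View pics/l1.png

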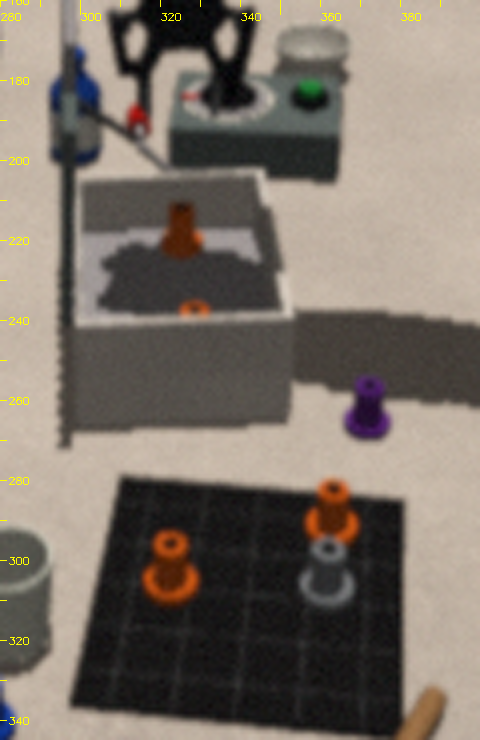

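Bush B stands upright at (323,217). A is next, unmoved.

Call:
servo_tool:
  delta_rot:
    - [0.4,0,0]
    - [0.4,0,0]
    - [0,0.2,0]
    - [0,0,0]
    - [0,0,0]
    - [0,0,0]
    - [0,0,0]
    - [0,0,0]
    - [0,0,0]
    - [0,0,0]
    - [0,0,0]
  linear:
    - [0.1,5.1,0.4]
    - [0.1,5.1,0.4]
    - [0.1,5.1,0.4]
    - [0.1,5.1,0.4]
    - [0.1,5.1,0.4]
    - [0.1,5.1,0.4]
    - [0.1,5.1,0.4]
    - [0.1,4.5,0.4]
    - [4,0,0]
    - [3,0,0]
    - [0,0,0]
  hand: [-0.3,-0.3,-0.3,-0.3,-0.3,-0.3,-0.3,-0.3,-0.3,-0.3,-0.3]

```text
clock: 20.25
position: [0.5736, 0.3281, 0.061]
tool_rot: [0.702, -0.023, 0.712, 0.02]
contact_force: [-0.0, -0.4, 0.1]
width: 0.0557
```

```bash
python3 - <<'E'
from h import *
st()
s=read_camera("side"); crop(s,280,240,400,345,4,"m1")
plan([([.574,.323,.02],4,4)])
E
```

```text
t 20.25 TRUEp [0.5736 0.3281 0.098 ] F [-0.  -0.4  0.1] w 0.0557
x [-0.015 -0.006 -1.   ] y [-0.061  0.998 -0.005] z [ 0.998  0.06  -0.015] q [0.52 0.54 0.12 1.17 0.   2.03]
4 "delta_rot": [[-0.1, -0.2, 0.1], [-0.1, -0.2, 0.1], [-0.1, -0.2, 0.1], [-0.1, -0.2, 0.1]] 
"linear": [[2.0, -0.1, 0.0], [2.0, -0.2, 0.0], [2.0, -0.1, 0.0], [1.9, -0.1, -0.0]]
```

View pics/m1.png

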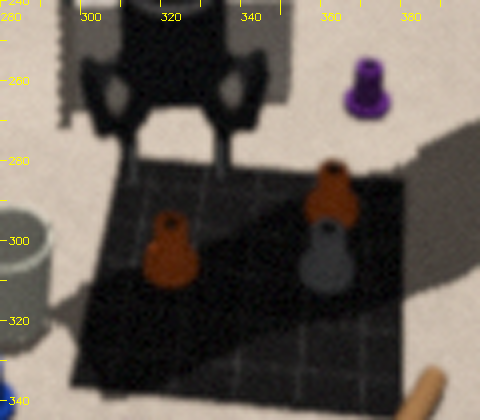

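Call:
servo_tool:
  delta_rot:
    - [0,-0.2,0.1]
    - [0,-0.1,0.1]
    - [0,0,0]
    - [0,0,0]
    - [0,0,0]
  linear:
    - [2,-0.3,0]
    - [2,-0.2,0]
    - [2,0,0]
    - [1.6,0,0]
    - [0.2,0,0]
  hand: [-0.3,-0.3,-0.3,-0.3,-0.3]

```text
clock: 20.92
position: [0.5782, 0.3236, -0.0111]
tool_rot: [0.707, -0.019, 0.707, 0.022]
contact_force: [0.5, -0.3, 1.2]
width: 0.0554
```

```bash
python3 - <<'E'
from h import *
st()
plan([([.574,.323,.02],4,1)])
E
```

```text
t 20.93 TRUEp [0.5782 0.3236 0.0259] F [ 0.5 -0.3  1.2] w 0.0554
x [-0.     0.003 -1.   ] y [-0.058  0.998  0.003] z [0.998 0.058 0.   ] q [0.51 0.59 0.   0.99 0.   2.02]
1 "delta_rot": [[-0.7, 0.0, -0.2]] 
"linear": [[0.6, -0.0, -0.4]]
```

Call:
servo_tool:
  delta_rot:
    - [0,0,0]
    - [0,0,0]
    - [0,0,0]
    - [0,0,0]
    - [0,0,0]
    - [0,0,0]
    - [0,0,0]
  linear:
    - [0.4,0,-0.4]
    - [0.1,0,0]
    - [0,0,0]
    - [0,0,0]
    - [0,0,0]
    - [0,0,0]
    - [0,0,0]
  hand: [-0.3,-0.3,1,1,1,1,1]

```text
clock: 21.8
position: [0.5753, 0.3242, -0.0138]
tool_rot: [0.708, -0.019, 0.706, 0.022]
contact_force: [-0.2, 0.4, -1.1]
width: 0.0249
```

```bash
python3 - <<'E'
from h import *
o,M=st(); p=o["position"]
t=ch(-.01,-.027,.2)
print(t)
plan([([p[0],p[1],.2],4,4),(t,4,8)])
E
```

```text
t 21.8 TRUEp [0.5753 0.3242 0.0232] F [-0.2  0.4 -1.1] w 0.0249
x [ 0.003  0.005 -1.   ] y [-0.058  0.998  0.005] z [0.998 0.058 0.003] q [ 0.51  0.58 -0.01  0.97  0.    2.02]
[ 0.56993672 -0.03264025  0.2       ]
12 "delta_rot": [[-0.2, 0.0, -0.1], [-0.2, 0.0, -0.1], [-0.2, 0.0, -0.1], [-0.2, 0.0, -0.1], [0.0, 0.0, 0.0], [0.0, 0.0, 0.0], [0.0, 0.0, 0.0], [0.0, 0.0, 0.0], [0.0, 0.0, 0.0], [0.0, 0.0, 0.0], [0.0, 0.0, 0.0], [0.0, 0.0, 0.0]] 
"linear": [[-4.4, 0.0, 0.0], [-4.4, 0.0, 0.0], [-4.5, 0.0, 0.0], [-4.4, 0.0, 0.1], [0.0, -4.4, -0.4], [0.0, -4.5, -0.4], [0.0, -4.4, -0.4], [0.0, -4.5, -0.4], [0.1, -4.4, -0.4], [-0.0, -4.4, -0.4], [-0.0, -4.5, -0.4], [-0.0, -4.4, -0.4]]
```

Call:
servo_tool:
  delta_rot:
    - [0,0,0]
    - [0,0,0]
    - [0,0,0]
    - [0,0,0]
    - [0,0,0]
    - [0,0,0]
    - [0,0,0]
    - [0,0,0]
    - [0,0,0]
    - [0,0,0]
    - [0,0,0]
    - [0,0,0]
    - [0,0,0]
    - [0,0,0]
  linear:
    - [-4.4,0,0]
    - [-4.4,0,0]
    - [-4.4,0,0]
    - [-4.4,0,0]
    - [0,-4.4,-0.4]
    - [0,-4.4,-0.4]
    - [0,-4.4,-0.4]
    - [0,-4.4,-0.4]
    - [0,-4.4,-0.4]
    - [0,-4.4,-0.4]
    - [0,-4.4,-0.4]
    - [0,-3.5,-0.4]
    - [2,0,0]
    - [0,0,0]
  hand: [1,1,1,1,1,1,1,1,1,1,1,1,1,1]

```text
clock: 23.55
position: [0.5625, -0.0317, 0.1455]
tool_rot: [0.708, -0.019, 0.705, 0.022]
contact_force: [-0.6, -0.4, -1.4]
width: 0.0247
```

```bash
python3 - <<'E'
from h import *
st()
plan([(ch(-.01,-.027,.071),4,5)])
E
```

```text
t 23.55 TRUEp [ 0.5625 -0.0317  0.1825] F [-0.6 -0.4 -1.4] w 0.0247
x [ 0.004  0.004 -1.   ] y [-0.059  0.998  0.004] z [0.998 0.059 0.004] q [-0.06  0.32 -0.02  1.23  0.    1.45]
5 "delta_rot": [[-0.1, 0.0, -0.0], [-0.1, 0.0, -0.0], [-0.1, 0.0, -0.0], [-0.1, 0.0, -0.0], [-0.1, 0.0, -0.0]] 
"linear": [[2.2, -0.0, 0.1], [2.3, -0.1, 0.2], [2.2, -0.0, 0.1], [2.2, -0.0, 0.1], [2.3, -0.1, 0.2]]
```

Call:
servo_tool:
  delta_rot:
    - [0,0,0]
    - [0,0,0]
    - [0,0,0]
    - [0,0,0]
    - [0,0,0]
    - [0,0,0]
  linear:
    - [2.2,-0.1,0.2]
    - [2.2,-0.2,0.2]
    - [2.2,-0.2,0.1]
    - [2.2,-0.1,0.1]
    - [1.3,0,0.1]
    - [0,0,0]
  hand: [1,1,1,1,1,1]

```text
clock: 24.3
position: [0.5737, -0.0346, 0.0465]
tool_rot: [0.71, -0.021, 0.703, 0.023]
contact_force: [-0.3, 0.7, 0.6]
width: 0.0254
```

```bash
python3 - <<'E'
from h import *
st()
plan([(ch(-.01,-.027,.0705),4,1)])
E
```

```text
t 24.3 TRUEp [ 0.5737 -0.0346  0.0835] F [-0.3  0.7  0.6] w 0.0254
x [ 0.01   0.004 -1.   ] y [-0.063  0.998  0.003] z [0.998 0.063 0.01 ] q [-0.06  0.4  -0.17  1.    0.    1.45]
1 "delta_rot": [[-0.4, 0.6, -0.2]] 
"linear": [[1.3, 0.2, -0.4]]
```

Call:
servo_tool:
  delta_rot:
    - [0,0.6,-0.2]
    - [0,0,0]
    - [0,0,0]
    - [0,0,0]
    - [0,0,0]
    - [0,0,0]
    - [0,0,0]
    - [0,0,0]
    - [0,0,0]
    - [0,0,0]
  linear:
    - [0.9,0.1,-0.2]
    - [0.3,0,0]
    - [0.1,0,0]
    - [0,0,0]
    - [0,0,0]
    - [0,0,0]
    - [-2,0,0]
    - [-4,0,0]
    - [-4,0,0]
    - [0,0,0]
  hand: [1,1,1,-0.3,-0.3,-0.3,-0.3,-0.3,-0.3,-0.3]

```text
clock: 25.55
position: [0.5728, -0.0335, 0.1382]
tool_rot: [0.707, -0.023, 0.706, 0.022]
contact_force: [0.8, -0.0, -0.2]
width: 0.0556
```

```bash
python3 - <<'E'
from h import *
st()
s=read_camera("side"); crop(s,280,160,400,345,4,"n1")
plan([([.4455,.259,.18],4,6),([.4455,.259,.10],4,2)])
E
```

```text
t 25.55 TRUEp [ 0.5728 -0.0335  0.1752] F [ 0.8 -0.  -0.2] w 0.0556
x [ 0.002 -0.001 -1.   ] y [-0.063  0.998 -0.001] z [0.998 0.063 0.002] q [-0.06  0.34 -0.01  1.22 -0.    1.45]
8 "delta_rot": [[-0.1, -0.0, 0.0], [-0.1, -0.0, 0.0], [-0.1, -0.0, 0.0], [-0.1, -0.0, 0.0], [-0.1, -0.0, 0.0], [-0.1, -0.0, 0.0], [0.1, -0.0, 0.0], [0.1, -0.0, 0.0]] 
"linear": [[-0.1, 5.0, -1.8], [-0.1, 5.0, -1.8], [-0.1, 5.0, -1.8], [-0.1, 5.0, -1.7], [-0.2, 5.0, -1.8], [-0.1, 5.0, -1.7], [4.0, 0.0, -0.0], [4.0, 0.0, -0.0]]
```

View pics/n1.png

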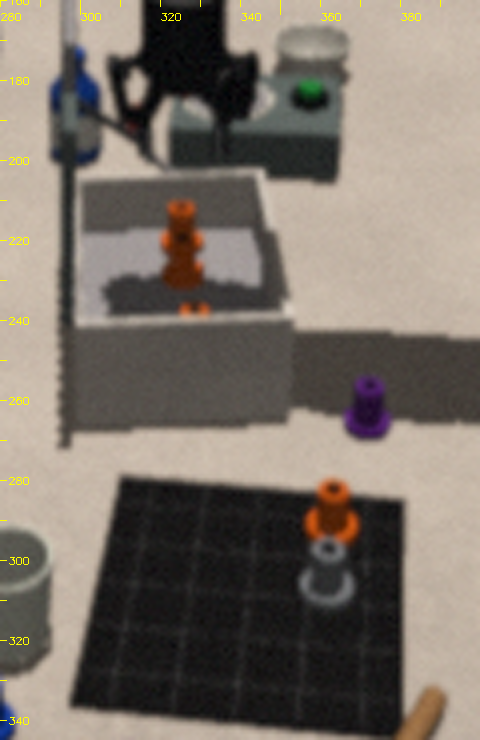

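Three in, upright. Bush D next.

Call:
servo_tool:
  delta_rot:
    - [0,0,0]
    - [0,0,0]
    - [0,0,0]
    - [0,0,0]
    - [0,0,0]
    - [0,0,0]
    - [0,0,0]
    - [0,0,0]
    - [0,0,0]
  linear:
    - [-0.1,5,-1.8]
    - [-0.1,5,-1.8]
    - [-0.1,5,-1.8]
    - [-0.1,5,-1.8]
    - [-0.1,5,-1.8]
    - [-0.1,4.5,-1.6]
    - [4,0,0]
    - [3,0,0]
    - [0,0,0]
  hand: [-0.3,-0.3,-0.3,-0.3,-0.3,-0.3,-0.3,-0.3,-0.3]

```text
clock: 26.72
position: [0.4384, 0.2611, 0.061]
tool_rot: [0.703, -0.023, 0.711, 0.02]
contact_force: [0.5, -0.5, -0.2]
width: 0.0552
```

```bash
python3 - <<'E'
from h import *
st()
s=read_camera("side"); crop(s,300,220,420,345,4,"q1")
plan([([.4455,.259,.02],4,4)])
E
```

```text
t 26.73 TRUEp [0.4384 0.2611 0.098 ] F [ 0.5 -0.5 -0.2] w 0.0552
x [-0.011 -0.005 -1.   ] y [-0.062  0.998 -0.004] z [ 0.998  0.062 -0.012] q [ 0.54  0.3  -0.28  1.    0.    2.04]
4 "delta_rot": [[-0.1, -0.1, 0.0], [-0.1, -0.1, 0.0], [-0.1, -0.1, 0.0], [-0.1, -0.1, 0.0]] 
"linear": [[2.0, -0.1, 0.2], [2.0, -0.0, 0.1], [1.9, -0.1, 0.2], [2.0, -0.1, 0.2]]
```

View pics/q1.png

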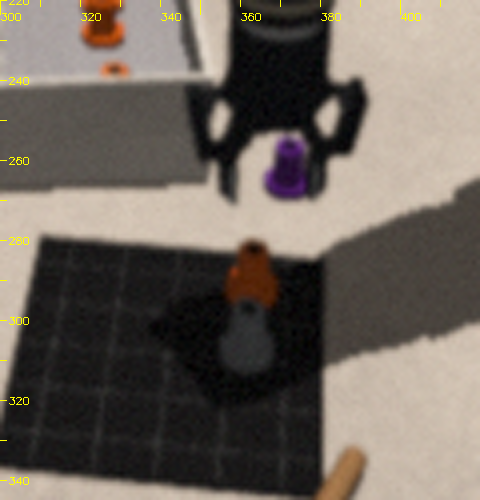

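Call:
servo_tool:
  delta_rot:
    - [0,-0.1,0]
    - [0,0,0]
    - [0,0,0]
    - [0,0,0]
    - [0,0,0]
  linear:
    - [2,-0.1,0.5]
    - [2,-0.1,0.2]
    - [2,-0.1,0]
    - [1.6,0,0]
    - [0.2,0,0]
  hand: [-0.3,-0.3,-0.3,-0.3,-0.3]

```text
clock: 27.4
position: [0.4507, 0.2592, -0.0122]
tool_rot: [0.706, -0.021, 0.707, 0.021]
contact_force: [-0.4, -0.4, 0.3]
width: 0.0551
```

```bash
python3 - <<'E'
from h import *
st()
plan([([.4455,.259,.02],4,1)])
E
```

```text
t 27.4 TRUEp [0.4507 0.2592 0.0248] F [-0.4 -0.4  0.3] w 0.0551
x [-0.001  0.    -1.   ] y [-0.059  0.998  0.   ] z [ 0.998  0.059 -0.001] q [ 0.52  0.38 -0.37  0.82  0.    2.03]
1 "delta_rot": [[-0.6, -0.1, -0.0]] 
"linear": [[0.5, 0.0, -0.5]]
```

Call:
servo_tool:
  delta_rot:
    - [0,0,0]
    - [0,0,0]
    - [0,0,0]
    - [0,0,0]
    - [0,0,0]
    - [0,0,0]
    - [0,0,0]
  linear:
    - [0.3,0,-0.5]
    - [0.1,0,0]
    - [0,0,0]
    - [0,0,0]
    - [0,0,0]
    - [0,0,0]
    - [0,0,0]
  hand: [-0.3,-0.3,1,1,1,1,1]

```text
clock: 28.28
position: [0.4472, 0.2597, -0.0135]
tool_rot: [0.708, -0.02, 0.706, 0.021]
contact_force: [0.1, 0.2, -0.2]
width: 0.0251
```

```bash
python3 - <<'E'
from h import *
o,M=st(); p=o["position"]
t=ch(-.01,.028,.2)
print(t)
plan([([p[0],p[1],.2],4,4),(t,4,6)])
E
```

```text
t 28.27 TRUEp [0.4472 0.2597 0.0235] F [ 0.1  0.2 -0.2] w 0.0251
x [ 0.002  0.002 -1.   ] y [-0.058  0.998  0.002] z [0.998 0.058 0.002] q [ 0.53  0.38 -0.38  0.81  0.    2.04]
[0.56604267 0.02222172 0.2       ]
10 "delta_rot": [[-0.2, 0.0, -0.0], [-0.2, 0.0, -0.0], [-0.2, 0.0, -0.0], [-0.2, 0.0, -0.0], [0.0, 0.0, -0.0], [0.0, 0.0, -0.0], [0.0, 0.0, -0.0], [0.0, 0.0, -0.0], [0.0, 0.0, -0.0], [0.0, 0.0, -0.0]] 
"linear": [[-4.4, 0.0, 0.0], [-4.4, 0.0, 0.0], [-4.4, 0.0, 0.0], [-4.4, 0.0, 0.0], [-0.0, -4.1, 1.7], [-0.0, -4.1, 1.7], [-0.0, -4.1, 1.7], [-0.0, -4.0, 1.7], [-0.1, -4.1, 1.7], [0.0, -4.1, 1.7]]
```

Call:
servo_tool:
  delta_rot:
    - [0,0,0]
    - [0,0,0]
    - [0,0,0]
    - [0,0,0]
    - [0,0,0]
    - [0,0,0]
    - [0,0,0]
    - [0,0,0]
    - [0,0,0]
    - [0,0,0]
    - [0,0,0]
    - [0,0,0]
  linear:
    - [-4.4,0,0]
    - [-4.4,0,0]
    - [-4.4,0,0]
    - [-4.4,0,0]
    - [0,-4.1,1.7]
    - [0,-4.1,1.7]
    - [0,-4.1,1.7]
    - [0,-4.1,1.7]
    - [0,-4.1,1.7]
    - [0,-3.5,1.4]
    - [2,0,0]
    - [0,0,0]
  hand: [1,1,1,1,1,1,1,1,1,1,1,1]

```text
clock: 29.78
position: [0.5632, 0.018, 0.147]
tool_rot: [0.707, -0.021, 0.706, 0.022]
contact_force: [-0.3, -0.1, -0.7]
width: 0.0246
```

```bash
python3 - <<'E'
from h import *
st()
plan([(ch(-.01,.03,.071),4,5)])
E
```

```text
t 29.77 TRUEp [0.5632 0.018  0.184 ] F [-0.3 -0.1 -0.7] w 0.0246
x [ 0.002  0.001 -1.   ] y [-0.06   0.998  0.001] z [0.998 0.06  0.002] q [ 0.03  0.32 -0.01  1.23  0.    1.54]
5 "delta_rot": [[-0.1, 0.0, -0.0], [-0.1, 0.0, -0.0], [-0.1, 0.0, -0.0], [-0.1, 0.0, -0.0], [-0.1, 0.0, -0.0]] 
"linear": [[2.3, 0.1, 0.1], [2.2, 0.1, 0.0], [2.3, 0.2, 0.1], [2.2, 0.1, 0.0], [2.3, 0.1, 0.1]]
```

Call:
servo_tool:
  delta_rot:
    - [0,0,0]
    - [0,0,0]
    - [0,0,0]
    - [0,0,0]
    - [0,0,0]
    - [0,0,0]
  linear:
    - [2.2,0.1,0]
    - [2.2,0.1,0]
    - [2.2,0,0]
    - [2.2,0,0]
    - [1.3,0,0]
    - [0,0,0]
  hand: [1,1,1,1,1,1]

```text
clock: 30.52
position: [0.5651, 0.0228, 0.0478]
tool_rot: [0.709, -0.022, 0.704, 0.023]
contact_force: [-0.3, -0.3, 0.1]
width: 0.0251
```

```bash
python3 - <<'E'
from h import *
st()
plan([(ch(-.01,.03,.0705),4,1)])
E
```

```text
t 30.52 TRUEp [0.5651 0.0228 0.0848] F [-0.3 -0.3  0.1] w 0.0251
x [ 0.007  0.002 -1.   ] y [-0.064  0.998  0.001] z [0.998 0.064 0.007] q [ 0.04  0.39 -0.18  0.99  0.    1.55]
1 "delta_rot": [[-0.3, 0.4, -0.1]] 
"linear": [[1.4, 0.1, 0.1]]
```

Call:
servo_tool:
  delta_rot:
    - [0,0.4,-0.1]
    - [0,0,0]
    - [0,0,0]
    - [0,0,0]
    - [0,0,0]
    - [0,0,0]
    - [0,0,0]
    - [0,0,0]
    - [0,0,0]
    - [0,0,0]
  linear:
    - [1,0,0]
    - [0.3,0,0]
    - [0.1,0,0]
    - [0,0,0]
    - [0,0,0]
    - [0,0,0]
    - [-2,0,0]
    - [-5,0,0]
    - [-6,0,0]
    - [0,0,0]
  hand: [1,1,1,-0.3,-0.3,-0.3,-0.3,-0.3,-0.3,-0.3]

```text
clock: 31.78
position: [0.5662, 0.023, 0.1693]
tool_rot: [0.708, -0.023, 0.706, 0.022]
contact_force: [0.6, -0.2, -1.8]
width: 0.0558
```

```bash
python3 - <<'E'
from h import *
st()
s=read_camera("side"); crop(s,280,150,400,345,4,"r1")
E
```

```text
t 31.77 TRUEp [0.5662 0.023  0.2063] F [ 0.6 -0.2 -1.8] w 0.0558
x [ 0.002 -0.001 -1.   ] y [-0.064  0.998 -0.001] z [0.998 0.064 0.002] q [ 0.04  0.32  0.04  1.29 -0.    1.55]
```

View pics/r1.png

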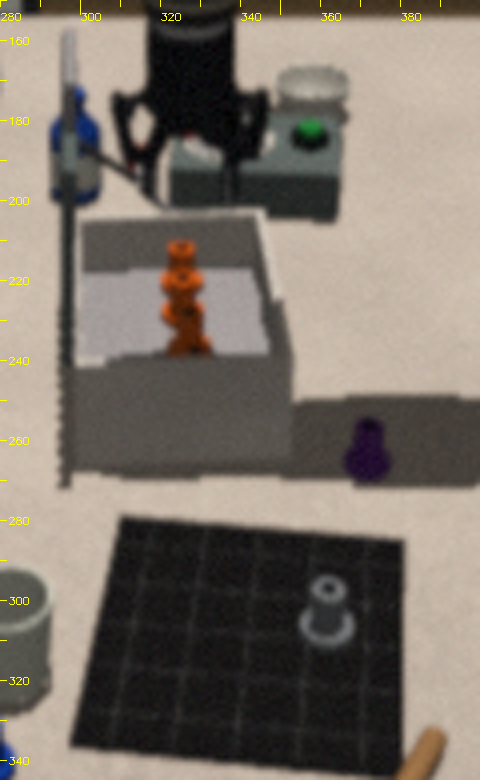

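```bash
python3 - <<'E'
from h import *
plan([([.575,-.195,.235],4,6),([.59,-.195,.18],4,2)])
c=read_camera("top"); s=read_camera("side")
print(atz(c,360,184,.17),atz(c,358.5,219,.08),atz(c,359,173,.2))
E
```

```text
8 "delta_rot": [[-0.1, -0.0, 0.0], [-0.1, -0.0, 0.0], [-0.1, -0.0, 0.0], [-0.1, -0.0, 0.0], [-0.1, -0.0, 0.0], [-0.1, -0.0, 0.0], [0.1, -0.0, 0.0], [0.1, -0.0, 0.0]] 
"linear": [[-0.5, -3.6, -0.1], [-0.5, -3.7, -0.0], [-0.6, -3.6, -0.1], [-0.5, -3.6, -0.1], [-0.5, -3.7, -0.1], [-0.5, -3.6, -0.1], [2.7, -0.1, 0.8], [2.8, -0.0, 0.7]]
[ 0.64891196 -0.13762012  0.17      ] [ 0.54414789 -0.13622523  0.08      ] [ 0.67870607 -0.13285878  0.2       ]
```

Call:
servo_tool:
  delta_rot:
    - [0,0,0]
    - [0,0,0]
    - [0,0,0]
    - [0,0,0]
    - [0,0,0]
    - [0,0,0]
    - [0,0,0]
    - [0,0,0]
    - [0,0,0]
  linear:
    - [-0.5,-3.6,-0.1]
    - [-0.5,-3.6,-0.1]
    - [-0.5,-3.6,-0.1]
    - [-0.5,-3.6,-0.1]
    - [-0.5,-3.6,-0.1]
    - [-0.5,-3.4,-0.1]
    - [2.5,0,0.7]
    - [2,0,0.5]
    - [0,0,0]
  hand: [1,1,1,1,1,1,1,1,1]

```text
clock: 33.05
position: [0.5751, -0.1956, 0.1326]
tool_rot: [0.696, -0.021, 0.717, 0.025]
contact_force: [0.2, -0.1, 0.1]
width: 0.0
```

```bash
python3 - <<'E'
from h import *
st()
s=read_camera("side"); crop(s,285,140,375,240,6,"s1")
c=read_camera("top"); crop(c,270,150,400,250,5,"s2")
plan([([.600,-.195,.155],4,2)])
E
```

```text
t 33.05 TRUEp [ 0.5751 -0.1956  0.1696] F [ 0.2 -0.1  0.1] w 0.0
x [-0.03   0.005 -1.   ] y [-0.064  0.998  0.007] z [ 0.997  0.064 -0.03 ] q [-0.32  0.43  0.11  1.29 -0.01  1.18]
2 "delta_rot": [[-0.1, -0.8, -0.2], [-0.1, -0.8, -0.2]] 
"linear": [[0.8, -0.0, 1.2], [0.8, -0.1, 1.2]]
```

View pics/s1.png

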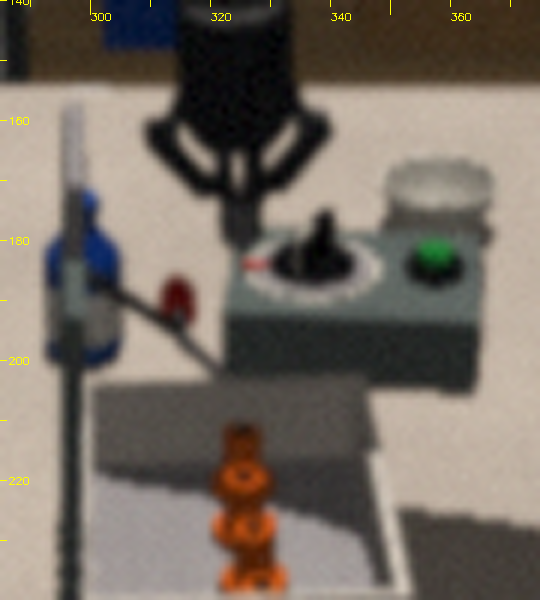

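View pics/s2.png

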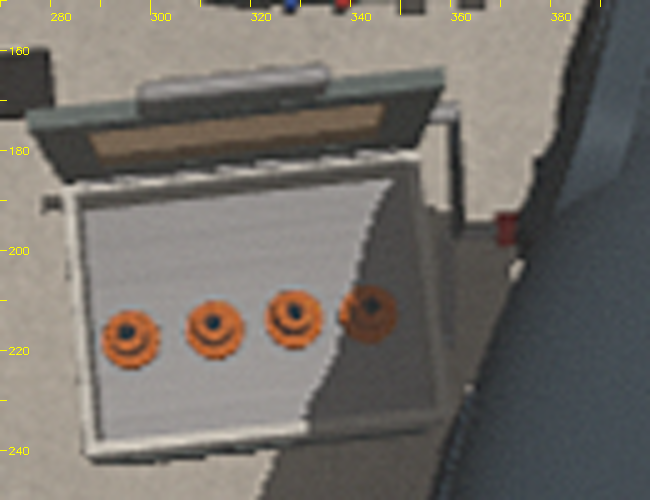

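Call:
servo_tool:
  delta_rot:
    - [0,-0.8,-0.2]
    - [0,-0.8,-0.2]
    - [0,0,0]
  linear:
    - [0.7,0,1.2]
    - [0.5,0,1.2]
    - [0,0,0]
  hand: [1,1,1]

```text
clock: 33.52
position: [0.6022, -0.1938, 0.1229]
tool_rot: [0.709, -0.024, 0.705, 0.022]
contact_force: [0.5, -1.3, 0.2]
width: -0.0001
```

```bash
python3 - <<'E'
from h import *
st()
plan([([.601,-.195,.148],4,1),([.611,-.195,.138],4,2)])
E
```

```text
t 33.52 TRUEp [ 0.6022 -0.1938  0.1599] F [ 0.5 -1.3  0.2] w -0.0001
x [ 0.005 -0.003 -1.   ] y [-0.065  0.998 -0.003] z [0.998 0.066 0.005] q [-0.31  0.45  0.12  1.24 -0.    1.19]
3 "delta_rot": [[-0.2, 0.3, 0.2], [-0.0, -0.0, -0.0], [-0.0, -0.0, -0.0]] 
"linear": [[1.2, -0.1, -0.1], [0.5, -0.0, 0.5], [0.5, -0.1, 0.5]]
```

Call:
servo_tool:
  delta_rot:
    - [0,0,0]
    - [0,0,0]
    - [0,0,0]
  linear:
    - [1,0,0]
    - [0.5,0,0.4]
    - [0.5,0,0.5]
  hand: [1,1,1]

```text
clock: 33.9
position: [0.6112, -0.1931, 0.1023]
tool_rot: [0.708, -0.024, 0.705, 0.022]
contact_force: [-2.4, -0.4, 0.6]
width: 0.0003
```

Call:
servo_tool:
  delta_rot:
    - [0,0,0]
    - [0,0,0]
    - [0,0,0]
  linear:
    - [0.4,0,0.4]
    - [0.4,0,0.4]
    - [0,0,0]
  hand: [1,1,1]

```text
clock: 34.28
position: [0.619, -0.1926, 0.0928]
tool_rot: [0.708, -0.024, 0.706, 0.022]
contact_force: [-0.7, 0.2, 0.4]
width: -0.0001
```

```bash
python3 - <<'E'
from h import *
st()
s=read_camera("side"); crop(s,285,140,375,240,6,"t1")
c=read_camera("top"); crop(c,330,150,430,250,6,"t2")
E
```

```text
t 34.27 TRUEp [ 0.619  -0.1926  0.1298] F [-0.7  0.2  0.4] w -0.0001
x [ 0.003 -0.002 -1.   ] y [-0.065  0.998 -0.003] z [0.998 0.065 0.002] q [-0.3   0.49  0.11  1.19 -0.    1.2 ]
```

View pics/t1.png

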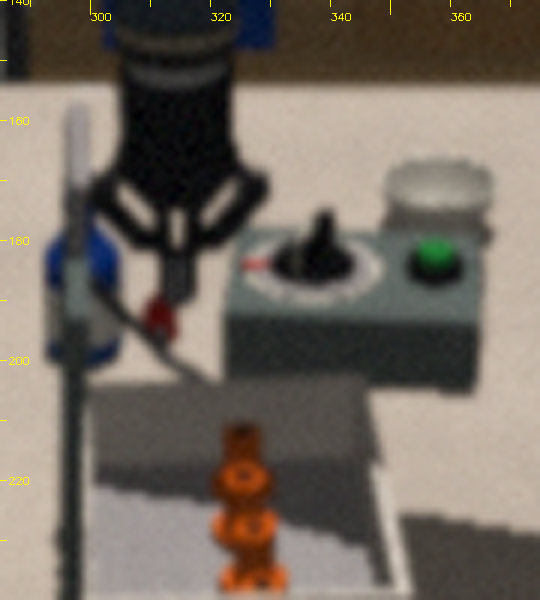

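Call:
servo_tool:
  delta_rot:
    - [0,0,0]
    - [0,0,0]
    - [0,0,0]
    - [0,0,0]
  linear:
    - [0.5,0,0.5]
    - [0.5,0,0.4]
    - [0.5,0,0.4]
    - [0,0,0]
  hand: [1,1,1,1]

```text
clock: 34.88
position: [0.6321, -0.192, 0.0779]
tool_rot: [0.708, -0.024, 0.706, 0.022]
contact_force: [1.1, -0.1, 0.5]
width: -0.0001
```

```bash
python3 - <<'E'
from h import *
st()
s=read_camera("side"); crop(s,285,140,375,240,6,"u1")
E
```

```text
t 34.88 TRUEp [ 0.6321 -0.192   0.1149] F [ 1.1 -0.1  0.5] w -0.0001
x [ 0.002 -0.003 -1.   ] y [-0.065  0.998 -0.003] z [0.998 0.065 0.002] q [-0.29  0.52  0.12  1.17 -0.    1.21]
```

View pics/u1.png

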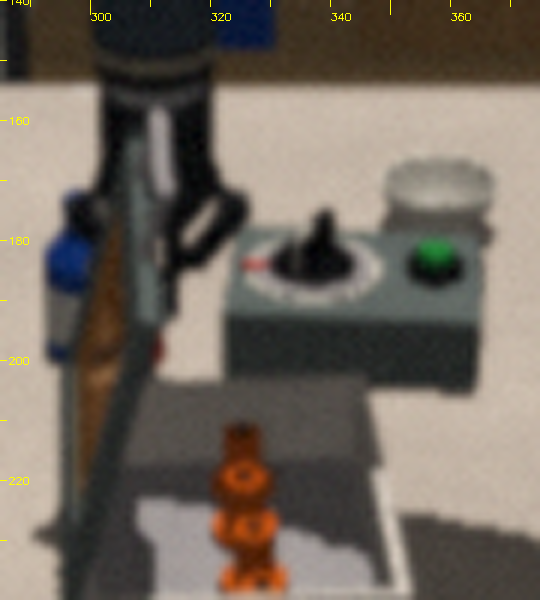

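Call:
servo_tool:
  delta_rot:
    - [0,0,0]
    - [0,0,0]
    - [0,0,0]
    - [0,0,0]
    - [0,0,0]
  linear:
    - [-1,0,-1]
    - [-2,-0.5,-2]
    - [-4,-0.5,-4]
    - [-4,0,-3]
    - [0,0,0]
  hand: [1,1,1,1,1]

```text
clock: 35.55
position: [0.5296, -0.2085, 0.1938]
tool_rot: [0.709, -0.025, 0.704, 0.022]
contact_force: [0.4, 0.5, 0.1]
width: -0.0
```

```bash
python3 - <<'E'
from h import *
st()
s=read_camera("side"); crop(s,280,130,380,240,6,"v1")
c=read_camera("top"); crop(c,270,140,400,250,6,"v2")
E
```

```text
t 35.55 TRUEp [ 0.5296 -0.2085  0.2308] F [0.4 0.5 0.1] w -0.0
x [ 0.007 -0.004 -1.   ] y [-0.066  0.998 -0.004] z [0.998 0.066 0.007] q [-0.37  0.31  0.09  1.34 -0.    1.13]
```

View pics/v1.png

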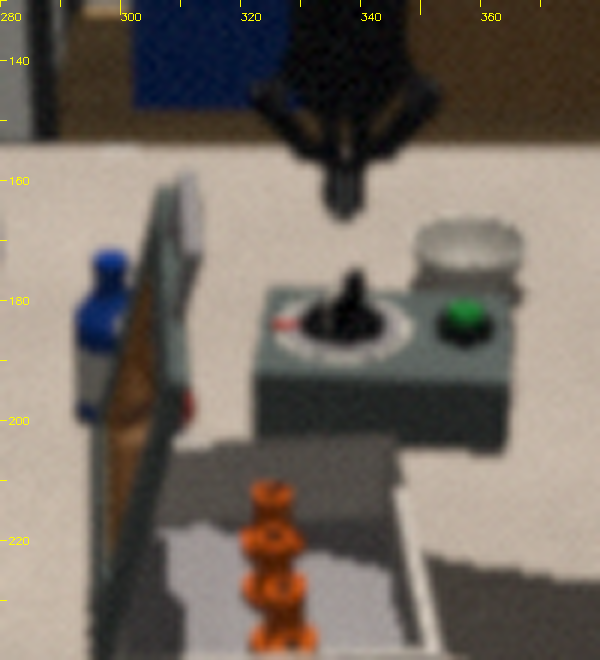

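View pics/v2.png

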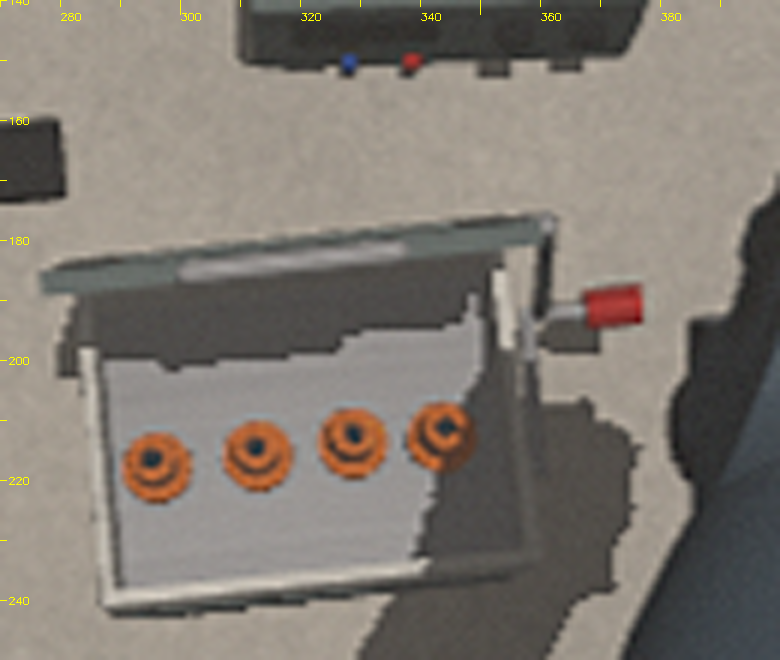

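```bash
cat >> h.py <<'E'
def bar(th):  # th deg above level of line hinge->bar
    a=np.radians(th); return ch(.095-.23*np.cos(a),0,.11+.23*np.sin(a))
E
python3 - <<'E'
from h import *
c=read_camera("top");s=read_camera("side")
for th in(60,63,66,69,72,75,78): print(th,bar(th).round(4),proj(c,bar(th)).round(1),proj(s,bar(th)).round(1))
E
```

```text
60 [ 0.5581 -0.0064  0.3092] [320.8 205.2] [329.6 171. ]
63 [ 0.5686 -0.0057  0.3149] [320.4 201.3] [326.5 169.6]
66 [ 0.5794 -0.0049  0.3201] [320.  197.2] [323.3 168.3]
69 [ 0.5905 -0.0041  0.3247] [319.6 193.1] [320.1 167.2]
72 [ 0.6019 -0.0033  0.3287] [319.2 189. ] [316.8 166.2]
75 [ 0.6134 -0.0025  0.3322] [318.8 184.8] [313.4 165.4]
78 [ 0.6251 -0.0017  0.335 ] [318.4 180.6] [309.9 164.8]
```

```bash
python3 - <<'E'
from h import *
b=bar(76); print(b)
plan([([.53,-.19,.40],4,4),([b[0],b[1],.40],4,6)])
E
```

```text
[ 0.61725919 -0.00221341  0.33316802]
10 "delta_rot": [[-0.0, 0.0, 0.0], [-0.0, 0.0, 0.0], [-0.0, 0.0, 0.0], [-0.0, 0.0, 0.0], [-0.0, 0.0, 0.0], [-0.0, 0.0, 0.0], [-0.0, 0.0, 0.0], [-0.0, 0.0, 0.0], [-0.0, 0.0, 0.0], [-0.0, 0.0, 0.0]] 
"linear": [[-4.4, 0.4, 0.0], [-4.3, 0.5, 0.1], [-4.4, 0.4, 0.0], [-4.3, 0.4, 0.0], [-0.0, 3.0, 1.7], [-0.0, 3.1, 1.6], [-0.0, 3.0, 1.7], [-0.0, 3.0, 1.7], [-0.0, 3.0, 1.6], [-0.1, 3.1, 1.7]]
```

Call:
servo_tool:
  delta_rot:
    - [0,0,0]
    - [0,0,0]
    - [0,0,0]
    - [0,0,0]
    - [0,0,0]
    - [0,0,0]
    - [0,0,0]
    - [0,0,0]
    - [0,0,0]
    - [0,0,0]
    - [0,0,0]
  linear:
    - [-4.4,0.4,0]
    - [-4.4,0.4,0]
    - [-4.4,0.4,0]
    - [-4.4,0.4,0]
    - [0,3,1.7]
    - [0,3,1.7]
    - [0,3,1.7]
    - [0,3,1.7]
    - [0,3,1.6]
    - [0,2.6,1.4]
    - [0,0,0]
  hand: [1,1,1,1,-0.3,-0.3,-0.3,-0.3,-0.3,-0.3,-0.3]

```text
clock: 37.12
position: [0.6223, 0.0005, 0.3511]
tool_rot: [0.698, -0.023, 0.715, 0.027]
contact_force: [-0.2, 0.1, -0.3]
width: 0.0556
```

```bash
python3 - <<'E'
from h import *
st()
b=bar(76)
s=read_camera("side"); crop(s,270,60,390,240,4,"w1")
plan([([b[0],b[1],.314],4,6)])
E
```

```text
t 37.12 TRUEp [6.223e-01 5.000e-04 3.881e-01] F [-0.2  0.1 -0.3] w 0.0556
x [-0.024  0.005 -1.   ] y [-0.072  0.997  0.007] z [ 0.997  0.072 -0.024] q [-0.    0.47  0.74  1.87  0.    1.5 ]
6 "delta_rot": [[0.0, -0.2, -0.1], [0.0, -0.2, -0.1], [0.0, -0.2, -0.1], [0.0, -0.2, -0.1], [0.0, -0.2, -0.1], [0.0, -0.2, -0.1]] 
"linear": [[1.2, -0.0, -0.0], [1.3, -0.1, -0.1], [1.2, 0.0, -0.1], [1.3, -0.0, -0.0], [1.2, -0.0, -0.1], [1.2, -0.1, -0.1]]
```

View pics/w1.png

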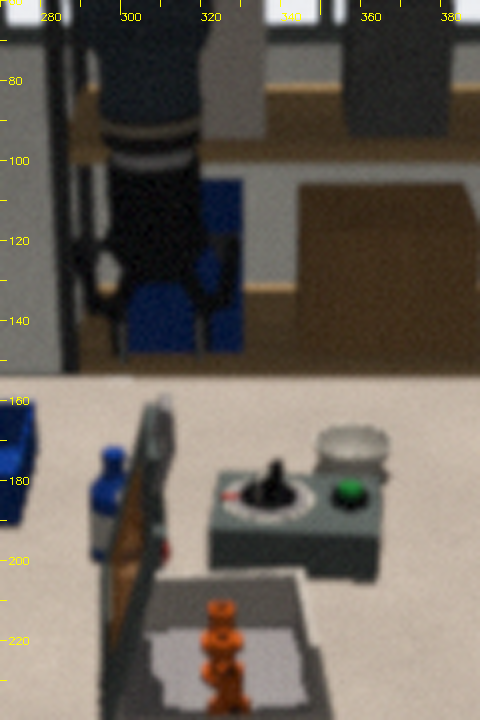

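Call:
servo_tool:
  delta_rot:
    - [0,-0.3,-0.1]
    - [0,-0.3,-0.1]
    - [0,-0.3,-0.1]
    - [0,0,0]
    - [0,0,0]
  linear:
    - [1.3,0,0]
    - [1.3,0,0]
    - [1.3,0,0]
    - [1.2,0,0]
    - [0,0,0]
  hand: [-0.3,-0.3,-0.3,-0.3,-0.3]

```text
clock: 37.8
position: [0.6201, -0.0045, 0.2958]
tool_rot: [0.702, -0.024, 0.711, 0.024]
contact_force: [0.2, -0.4, 0.3]
width: 0.0553
```

```bash
python3 - <<'E'
from h import *
st()
b=bar(76)
s=read_camera("side"); crop(s,270,90,370,220,5,"x1")
plan([([b[0],b[1],.314],4,2)])
E
```

```text
t 37.8 TRUEp [ 0.6201 -0.0045  0.3328] F [ 0.2 -0.4  0.3] w 0.0553
x [-0.012 -0.001 -1.   ] y [-0.068  0.998 -0.   ] z [ 0.998  0.068 -0.012] q [-0.01  0.42  0.52  1.68 -0.    1.5 ]
2 "delta_rot": [[-0.0, -0.3, 0.0], [-0.0, -0.3, 0.0]] 
"linear": [[1.0, 0.1, -0.1], [0.9, 0.1, -0.2]]
```

View pics/x1.png

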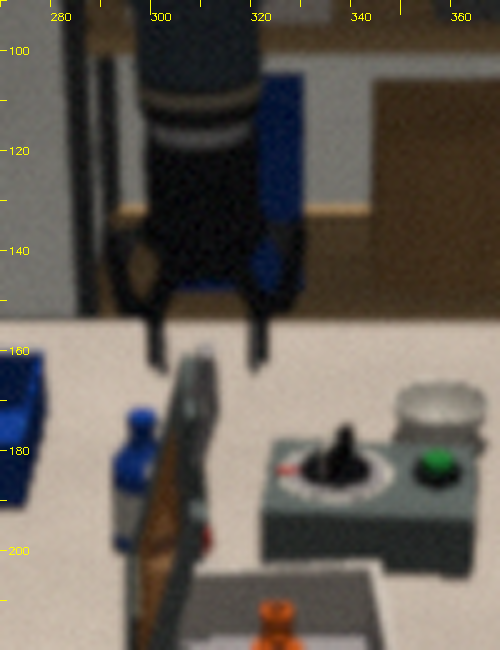

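Straddled and centred. Down 2.2 cm more, then close gently.

Call:
servo_tool:
  delta_rot:
    - [0,-0.3,0]
    - [0,-0.2,0]
    - [0,0,0]
    - [0,0,0]
    - [0,0,0]
    - [0,0,0]
    - [0,0,0]
    - [0,0,0]
  linear:
    - [1.1,0.1,-0.1]
    - [0.9,0,-0.1]
    - [0.2,0,0]
    - [0,0,0]
    - [0,0,0]
    - [0,0,0]
    - [0,0,0]
    - [0,0,0]
  hand: [-0.3,-0.3,-0.3,1,1,1,1,1]
  force: 25

```text
clock: 38.85
position: [0.6188, -0.005, 0.2759]
tool_rot: [0.707, -0.024, 0.707, 0.023]
contact_force: [0.2, 1.0, -0.5]
width: 0.0107
```

```bash
python3 - <<'E'
from h import *
o,M=st()
s=read_camera("side"); crop(s,270,90,370,220,5,"y1")
c=read_camera("top"); crop(c,270,140,400,250,5,"y2")
E
```

```text
t 38.85 TRUEp [ 0.6188 -0.005   0.3129] F [ 0.2  1.  -0.5] w 0.0107
x [-0.    -0.001 -1.   ] y [-0.067  0.998 -0.001] z [ 0.998  0.067 -0.   ] q [-0.01  0.4   0.44  1.61 -0.    1.5 ]
```

View pics/y1.png

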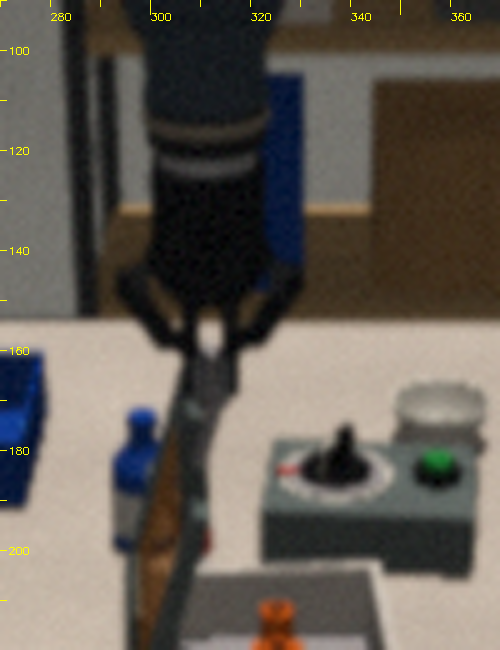

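```bash
cat > arc.py <<'E'
from h import *
import sys
from scipy.optimize import minimize_scalar
o,M=st(); p=o["position"]+[0,0,.037]
rel=lambda q: (R.from_euler('z',-YAW,degrees=True).apply(np.array(q)-ch(.095,0,.11)))
r=rel(p+[0,0,.0195]); th=np.degrees(np.arctan2(r[2],-r[0])); rad=np.hypot(r[0],r[2])
print("theta",th,"radius",rad,"y",r[1])
step=float(sys.argv[1]); n=int(sys.argv[2])
w=[]
for k in range(1,n+1):
    t=max(th-step*k, float(sys.argv[3]) if len(sys.argv)>3 else 0)
    b=bar(t)-[0,0,.0195]
    w.append((b,4,1))
plan(w)
E
python3 arc.py 2.5 10
```

```text
t 38.95 TRUEp [ 0.6188 -0.005   0.3129] F [ 0.2  0.1 -1.2] w 0.0108
x [-0.    -0.001 -1.   ] y [-0.067  0.998 -0.001] z [ 0.998  0.067 -0.   ] q [-0.01  0.4   0.44  1.61 -0.    1.5 ]
theta 76.28702275199416 radius 0.22893824950628183 y -0.0028528447001300917
10 "delta_rot": [[-0.2, -0.0, 0.0], [0.0, -0.0, 0.0], [0.0, -0.0, 0.0], [0.0, -0.0, 0.0], [0.0, -0.0, 0.0], [0.0, -0.0, 0.0], [0.0, -0.0, 0.0], [0.0, -0.0, 0.0], [0.0, -0.0, 0.0], [0.0, -0.0, 0.0]] 
"linear": [[0.2, 0.3, -1.0], [0.3, -0.0, -1.0], [0.3, -0.0, -0.9], [0.4, -0.0, -0.9], [0.4, -0.0, -0.9], [0.5, -0.0, -0.9], [0.5, -0.0, -0.9], [0.5, -0.0, -0.8], [0.6, -0.0, -0.9], [0.6, -0.0, -0.8]]
```

Call:
servo_tool:
  delta_rot:
    - [0,0,0]
    - [0,0,0]
    - [0,0,0]
    - [0,0,0]
    - [0,0,0]
    - [0,0,0]
    - [0,0,0]
    - [0,0,0]
  linear:
    - [0.2,0,-1]
    - [0.3,0,-1]
    - [0.3,0,-0.9]
    - [0.4,0,-0.9]
    - [0.4,0,-0.9]
    - [0.5,0,-0.9]
    - [0.5,0,-0.9]
    - [0.5,0,-0.8]
  hand: [1,1,1,1,1,1,1,1]

```text
clock: 39.95
position: [0.543, -0.0107, 0.243]
tool_rot: [0.708, -0.024, 0.705, 0.023]
contact_force: [3.8, -1.2, -5.0]
width: 0.0106
```

```bash
python3 arc.py 2.5 8
```

```text
t 39.95 TRUEp [ 0.543  -0.0107  0.28  ] F [ 3.8 -1.2 -5. ] w 0.0106
x [ 0.004 -0.002 -1.   ] y [-0.067  0.998 -0.002] z [0.998 0.067 0.004] q [-0.02  0.26  0.14  1.45 -0.    1.49]
theta 55.49253917409008 radius 0.23000311338657123 y -0.0032585058687047167
8 "delta_rot": [[-0.2, 0.2, 0.1], [0.0, 0.0, 0.0], [0.0, 0.0, 0.0], [0.0, 0.0, 0.0], [0.0, 0.0, 0.0], [0.0, 0.0, 0.0], [0.0, 0.0, 0.0], [0.0, 0.0, 0.0]] 
"linear": [[0.6, 0.3, -0.8], [0.6, 0.0, -0.8], [0.7, 0.0, -0.8], [0.6, 0.0, -0.7], [0.8, 0.0, -0.7], [0.7, 0.0, -0.7], [0.8, 0.0, -0.6], [0.8, 0.0, -0.6]]
```

Radius holds at 0.230 and the lid follows. Continue.

Call:
servo_tool:
  delta_rot:
    - [0,0.1,0]
    - [0,0,0]
    - [0,0,0]
    - [0,0,0]
    - [0,0,0]
    - [0,0,0]
    - [0,0,0]
  linear:
    - [0.6,0,-0.8]
    - [0.6,0,-0.8]
    - [0.7,0,-0.8]
    - [0.7,0,-0.7]
    - [0.8,0,-0.7]
    - [0.7,0,-0.7]
    - [0.8,0,-0.6]
  hand: [1,1,1,1,1,1,1]

```text
clock: 40.83
position: [0.4889, -0.0148, 0.1908]
tool_rot: [0.708, -0.024, 0.705, 0.023]
contact_force: [0.9, -1.1, -0.0]
width: 0.0112
```

```bash
python3 arc.py 2.5 8; python3 - <<'E'
from h import *
s=read_camera("side"); crop(s,270,90,400,270,4,"z1")
E
```

```text
t 40.83 TRUEp [ 0.4889 -0.0148  0.2278] F [ 0.9 -1.1 -0. ] w 0.0112
x [ 0.004 -0.002 -1.   ] y [-0.067  0.998 -0.003] z [0.998 0.067 0.003] q [-0.03  0.17 -0.1   1.29 -0.    1.48]
theta 36.65508469463048 radius 0.23004448480118553 y -0.003485476007178515
8 "delta_rot": [[-0.2, 0.2, 0.2], [0.0, -0.0, -0.0], [0.0, -0.0, -0.0], [0.0, -0.0, -0.0], [0.0, -0.0, -0.0], [0.0, -0.0, -0.0], [0.0, -0.0, -0.0], [0.0, -0.0, -0.0]] 
"linear": [[0.8, 0.3, -0.6], [0.9, 0.0, -0.5], [0.8, 0.0, -0.5], [0.9, 0.0, -0.5], [0.9, 0.0, -0.4], [0.9, 0.0, -0.4], [1.0, 0.0, -0.4], [0.9, 0.0, -0.3]]
```

View pics/z1.png

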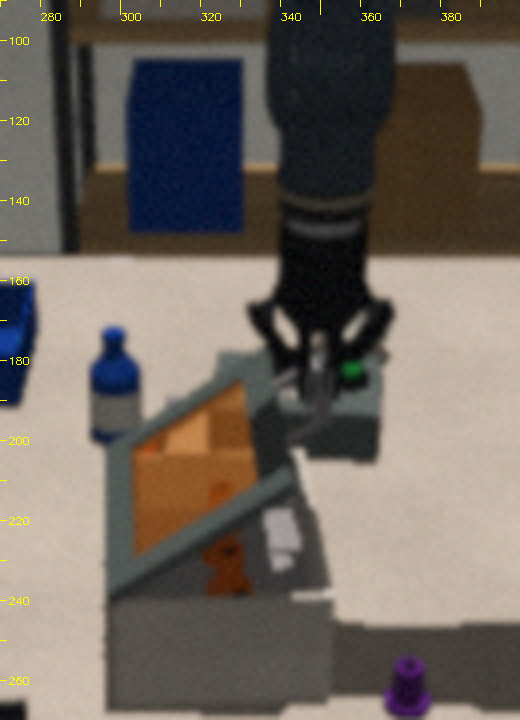

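Call:
servo_tool:
  delta_rot:
    - [0,0.1,0]
    - [0,0,0]
    - [0,0,0]
    - [0,0,0]
    - [0,0,0]
    - [0,0,0]
    - [0,0,0]
  linear:
    - [0.8,0,-0.6]
    - [0.9,0,-0.5]
    - [0.8,0,-0.5]
    - [0.9,0,-0.5]
    - [0.9,0,-0.4]
    - [0.9,0,-0.4]
    - [0.9,0,-0.3]
  hand: [1,1,1,1,1,1,1]

```text
clock: 41.75
position: [0.4555, -0.0173, 0.1252]
tool_rot: [0.708, -0.025, 0.706, 0.023]
contact_force: [3.4, -1.5, -0.4]
width: 0.0109
```

```bash
python3 arc.py 2 9 1
```

```text
t 41.75 TRUEp [ 0.4555 -0.0173  0.1622] F [ 3.4 -1.5 -0.4] w 0.0109
x [ 0.003 -0.003 -1.   ] y [-0.067  0.998 -0.003] z [0.998 0.067 0.003] q [-0.04  0.15 -0.3   1.12 -0.    1.47]
theta 18.20714647286848 radius 0.22956222450529928 y -0.0035919801438318855
9 "delta_rot": [[-0.2, 0.2, 0.2], [0.0, -0.0, -0.0], [0.0, -0.0, -0.0], [0.0, -0.0, -0.0], [0.0, -0.0, -0.0], [0.0, -0.0, -0.0], [0.0, -0.0, -0.0], [0.0, -0.0, -0.0], [0.0, -0.0, -0.0]] 
"linear": [[0.8, 0.4, -0.3], [0.7, -0.0, -0.2], [0.8, -0.0, -0.2], [0.8, -0.0, -0.1], [0.8, -0.0, -0.2], [0.8, -0.0, -0.1], [0.8, -0.0, -0.0], [0.8, -0.0, -0.1], [0.5, -0.0, 0.0]]
```

Call:
servo_tool:
  delta_rot:
    - [0,0.1,0.1]
    - [0,0,0]
    - [0,0,0]
    - [0,0,0]
    - [0,0,0]
    - [0,0,0]
    - [0,0,0]
  linear:
    - [0.8,0,-0.3]
    - [0.7,0,-0.2]
    - [0.8,0,-0.2]
    - [0.8,0,-0.1]
    - [0.7,0,-0.1]
    - [0.7,0,-0.1]
    - [0.5,0,0]
  hand: [1,1,1,1,1,1,1]

```text
clock: 42.62
position: [0.4457, -0.0179, 0.0718]
tool_rot: [0.708, -0.024, 0.706, 0.023]
contact_force: [1.9, -2.2, -1.0]
width: 0.0111
```

```bash
python3 arc.py 1 5 0; python3 - <<'E'
from h import *
s=read_camera("side"); crop(s,270,120,400,270,5,"aa1")
E
```

```text
t 42.62 TRUEp [ 0.4457 -0.0179  0.1088] F [ 1.9 -2.2 -1. ] w 0.0111
x [ 0.003 -0.001 -1.   ] y [-0.067  0.998 -0.001] z [0.998 0.067 0.003] q [-0.04  0.18 -0.41  0.97 -0.    1.46]
theta 4.579316579416253 radius 0.2286297026636779 y -0.003525048057001211
5 "delta_rot": [[-0.2, 0.1, 0.0], [0.0, 0.0, 0.0], [0.0, 0.0, 0.0], [0.0, 0.0, 0.0], [0.0, 0.0, 0.0]] 
"linear": [[0.4, 0.4, -0.2], [0.4, -0.0, 0.0], [0.4, -0.0, -0.0], [0.4, -0.0, -0.0], [0.2, -0.0, -0.0]]
```

View pics/aa1.png

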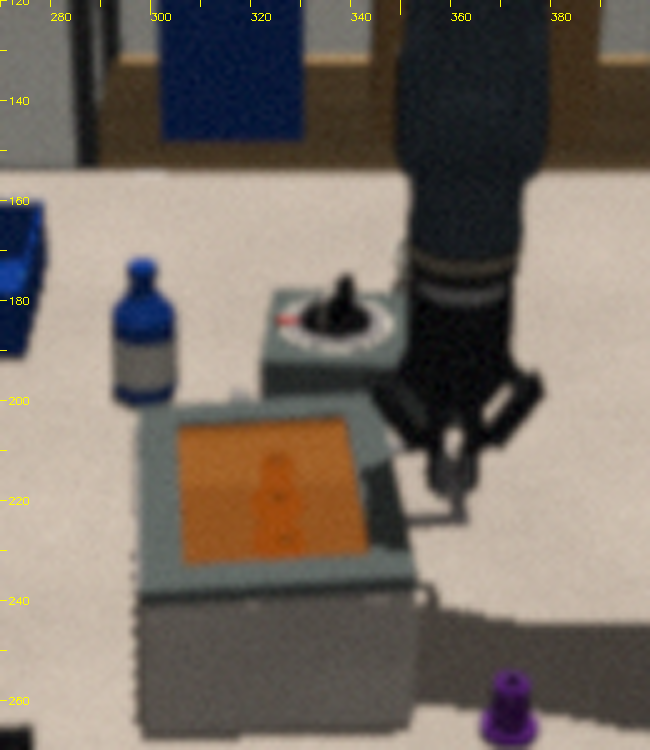

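Call:
servo_tool:
  delta_rot:
    - [0,0,0]
    - [0,0,0]
    - [0,0,0]
    - [0,0,0]
  linear:
    - [0.4,0,0]
    - [0.4,0,0]
    - [0.3,0,0]
    - [0,0,0]
  hand: [1,1,1,1]

```text
clock: 43.18
position: [0.4454, -0.0179, 0.0633]
tool_rot: [0.708, -0.024, 0.705, 0.023]
contact_force: [3.6, -1.4, -3.6]
width: 0.0108
```

Call:
servo_tool:
  delta_rot:
    - [0,0,0]
    - [0,0,0]
    - [0,0,0]
  linear:
    - [0.2,0,0]
    - [0.2,0,0]
    - [0,0,0]
  hand: [1,1,1]

```text
clock: 43.55
position: [0.4456, -0.0179, 0.0633]
tool_rot: [0.709, -0.024, 0.704, 0.023]
contact_force: [3.1, -1.8, -3.9]
width: 0.0108
```

Call:
servo_tool:
  delta_rot:
    - [0,0,0]
    - [0,0,0]
  linear:
    - [0.2,0,0]
    - [0.2,0,0]
  hand: [1,1]

```text
clock: 43.8
position: [0.4459, -0.0179, 0.0627]
tool_rot: [0.71, -0.024, 0.703, 0.023]
contact_force: [-10.8, -1.7, 39.9]
width: 0.0109
```

```bash
python3 - <<'E'
from h import *
o,_=st(); 
s=read_camera("side"); crop(s,270,170,400,270,6,"ab1")
E
```

```text
t 43.8 TRUEp [ 0.4459 -0.0179  0.0997] F [-10.8  -1.7  39.9] w 0.0109
x [ 0.01  -0.001 -1.   ] y [-0.067  0.998 -0.002] z [0.998 0.067 0.01 ] q [-0.04  0.18 -0.44  0.94 -0.    1.46]
```

View pics/ab1.png

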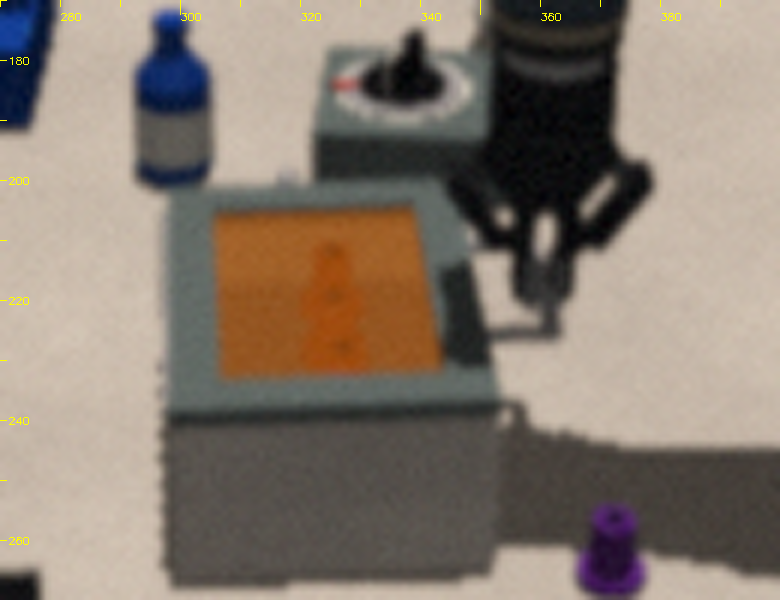

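Call:
servo_tool:
  delta_rot:
    - [0,0,0]
    - [0,0,0]
    - [0,0,0]
    - [0,0,0]
    - [0,0,0]
    - [0,0,0]
    - [0,0,0]
  linear:
    - [-0.1,0,0]
    - [0,0,0]
    - [0,0,0]
    - [0,0,0]
    - [-2,0,0]
    - [-4,0,0]
    - [-5,0,0]
  hand: [1,0.45,0.45,0.45,0.45,0.45,0.45]

```text
clock: 44.72
position: [0.4398, -0.017, 0.1709]
tool_rot: [0.705, -0.023, 0.708, 0.024]
contact_force: [0.7, -0.2, 0.4]
width: 0.0237
```

```bash
python3 - <<'E'
from h import *
o,_=st(); 
s=read_camera("side"); crop(s,270,150,400,270,6,"ac1")
c=read_camera("top"); crop(c,270,150,450,270,4,"ac2")
E
```

```text
t 44.73 TRUEp [ 0.4398 -0.017   0.2079] F [ 0.7 -0.2  0.4] w 0.0237
x [-0.003  0.001 -1.   ] y [-0.067  0.998  0.001] z [ 0.998  0.067 -0.003] q [-0.04  0.1  -0.23  1.23  0.    1.46]
```

View pics/ac1.png

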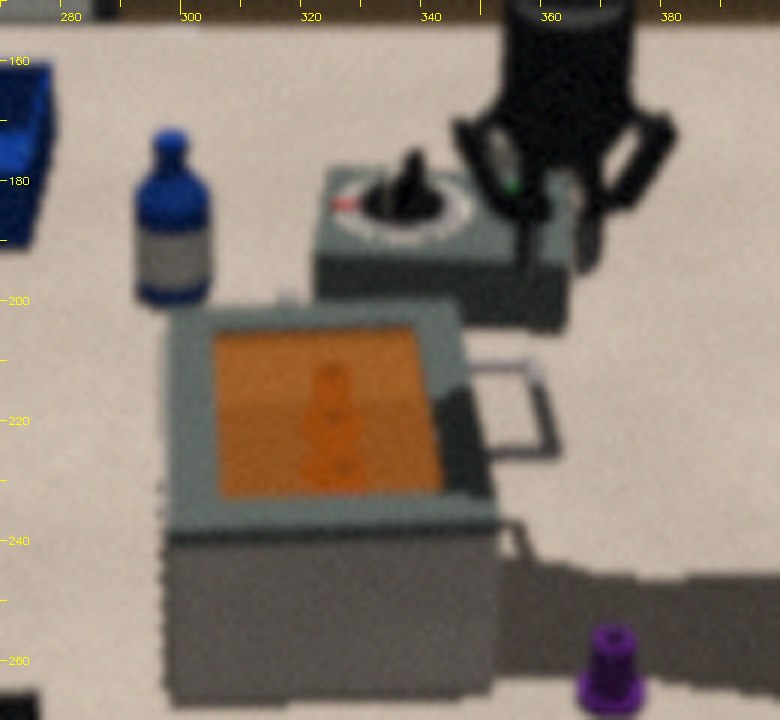

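View pics/ac2.png

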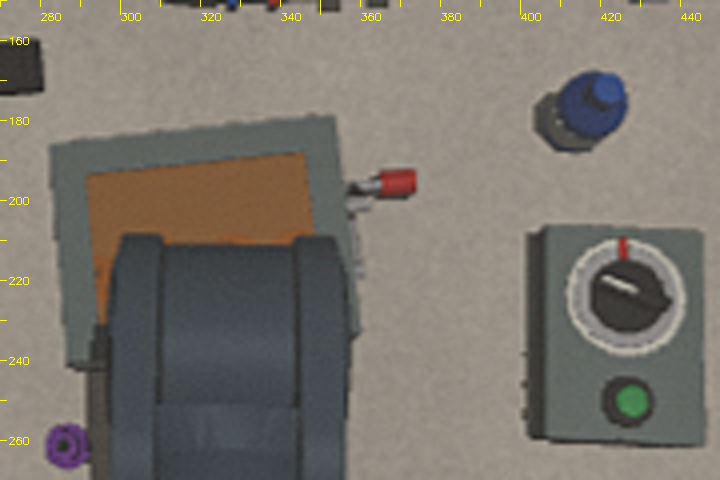

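```bash
python3 - <<'E'
from h import *
c=read_camera("top"); crop(c,400,200,450,265,12,"ad1")
s=read_camera("side"); crop(s,315,165,375,210,13,"ad2")
plan([([.5212,-.3757,.2],-24,10),([.5212,-.3757,.13],-24,2)])
E
```

```text
12 "delta_rot": [[2.8, 0.0, -0.0], [2.8, 0.0, -0.0], [2.8, 0.0, -0.0], [2.8, 0.0, -0.0], [2.8, 0.0, -0.0], [2.8, 0.0, -0.0], [2.8, 0.0, -0.0], [2.8, 0.0, -0.0], [2.8, 0.0, -0.0], [2.8, 0.0, -0.0], [-0.1, 0.0, -0.0], [-0.1, 0.0, -0.0]] 
"linear": [[0.1, -3.6, 0.6], [0.1, -3.6, 0.7], [0.0, -3.6, 0.9], [0.1, -3.5, 1.1], [0.1, -3.5, 1.2], [0.1, -3.4, 1.4], [0.0, -3.3, 1.6], [0.1, -3.2, 1.8], [0.1, -3.1, 1.9], [0.1, -3.1, 2.0], [3.5, -0.0, 0.0], [3.5, -0.0, 0.0]]
```

View pics/ad1.png

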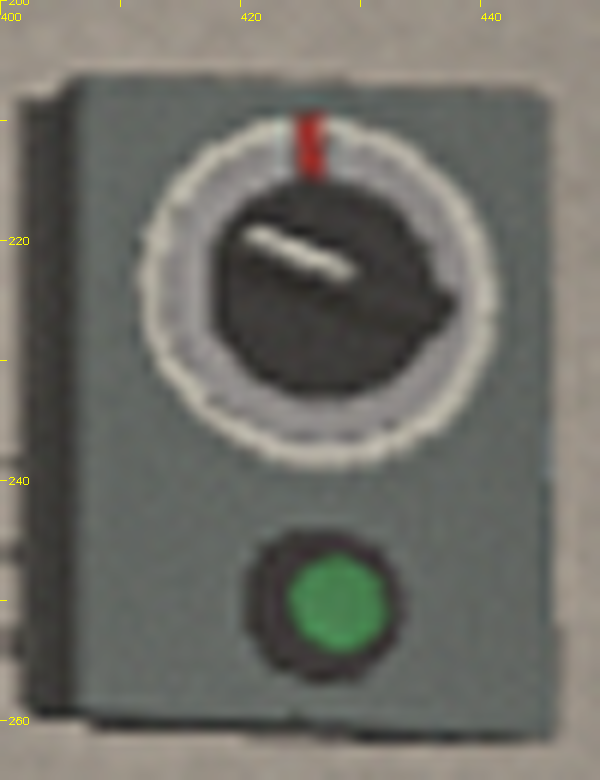

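View pics/ad2.png

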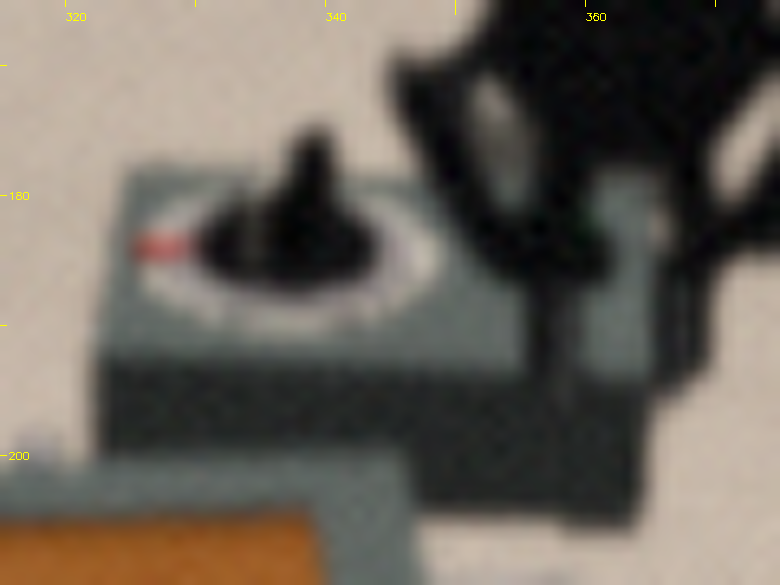

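```bash
python3 - <<'E'
from h import *
c=read_camera("top")
g=lambda x,y,z: atz(c,400+x/12,200+y/12,z)
a=g(245,230,.098);b=g(355,272,.098);r=g(317.5,290,.062);m=g(310,145,.063);bt=g(338,602,.072);dk=g(325,605,.061)
an=lambda v: np.degrees(np.arctan2(v[1],v[0]))
print("axis",r,"tip",a,"stripe in",b,"mark",m,np.linalg.norm(m-r),"btn",bt,dk)
print("ptr",an(a-r),an(a-b),np.linalg.norm((a-r)[:2]),"mark",an(m-r))
E
```

```text
axis [ 0.52135187 -0.37565587  0.062     ] tip [ 0.53522854 -0.34618694  0.098     ] stripe in [ 0.52229575 -0.37638793  0.098     ] mark [ 0.56418538 -0.37666193  0.063     ] 0.04285699245439254 btn [ 0.43022075 -0.37132963  0.072     ] [ 0.42987388 -0.3706561   0.061     ]
ptr 64.78463837995807 66.81822251230592 0.03257269284489103 mark -1.3454985618846107
```

Call:
servo_tool:
  delta_rot:
    - [2.8,0,0]
    - [2.8,0,0]
    - [2.8,0,0]
    - [2.8,0,0]
    - [2.8,0,0]
    - [2.8,0,0]
    - [2.8,0,0]
    - [2.8,0,0]
    - [2.8,0,0]
    - [2.8,0,0]
    - [0,0,0]
    - [0,0,0]
  linear:
    - [0,-3.6,0.6]
    - [0,-3.6,0.7]
    - [0,-3.6,0.9]
    - [0,-3.5,1.1]
    - [0,-3.5,1.2]
    - [0,-3.4,1.4]
    - [0,-3.3,1.6]
    - [0,-3.2,1.8]
    - [0,-3.1,1.9]
    - [0,-2.8,1.7]
    - [2,0,0]
    - [0,0,0]
  hand: [0.45,0.45,0.45,0.45,0,-0.3,-0.3,-0.3,-0.3,-0.3,-0.3,-0.3]

```text
clock: 46.48
position: [0.5085, -0.3787, 0.1251]
tool_rot: [0.678, 0.157, 0.702, -0.149]
contact_force: [-0.0, 0.2, 0.2]
width: 0.0555
```

```bash
python3 - <<'E'
from h import *
st()
plan([([.521,-.376,.13],-24,3)])
E
```

```text
t 46.48 TRUEp [ 0.5085 -0.3787  0.1621] F [-0.   0.2  0.2] w 0.0555
x [-0.031  0.017 -0.999] y [0.422 0.906 0.003] z [ 0.906 -0.422 -0.035] q [-0.64  0.48  0.18  1.31 -0.    1.37]
3 "delta_rot": [[-0.3, -0.7, -0.1], [-0.3, -0.7, -0.1], [-0.3, -0.7, -0.1]] 
"linear": [[1.1, 0.3, 0.4], [1.0, 0.2, 0.3], [1.1, 0.3, 0.4]]
```

Call:
servo_tool:
  delta_rot:
    - [0,-0.7,-0.1]
    - [0,-0.7,-0.1]
    - [0,-0.5,0]
    - [0,0,0]
  linear:
    - [1,0.3,0.6]
    - [1,0.2,0.3]
    - [1,0.2,0.3]
    - [0,0,0]
  hand: [-0.3,-0.3,-0.3,-0.3]

```text
clock: 46.98
position: [0.5229, -0.3753, 0.0928]
tool_rot: [0.69, 0.152, 0.691, -0.152]
contact_force: [-0.8, 0.1, -0.3]
width: 0.056
```

```bash
python3 - <<'E'
from h import *
st()
plan([([.5212,-.3757,.074],-24,3)])
E
```

```text
t 46.98 TRUEp [ 0.5229 -0.3753  0.1298] F [-0.8  0.1 -0.3] w 0.056
x [-0.001  0.    -1.   ] y [ 0.421  0.907 -0.   ] z [ 0.907 -0.421 -0.001] q [-0.62  0.48  0.11  1.19 -0.    1.38]
3 "delta_rot": [[-0.3, -0.0, 0.0], [-0.3, -0.0, 0.0], [-0.3, -0.0, 0.0]] 
"linear": [[1.9, -0.0, -0.0], [1.8, -0.1, -0.1], [1.9, -0.0, -0.0]]
```

Call:
servo_tool:
  delta_rot:
    - [-0.5,0,0]
    - [-0.4,0,0]
    - [0,0,0]
    - [0,0,0]
  linear:
    - [1.9,0,-0.1]
    - [1.9,-0.1,-0.1]
    - [1.6,0,0]
    - [0,0,0]
  hand: [-0.3,-0.3,-0.3,-0.3]

```text
clock: 47.48
position: [0.5219, -0.3754, 0.0391]
tool_rot: [0.692, 0.146, 0.691, -0.147]
contact_force: [0.2, 0.3, 0.6]
width: 0.0556
```

```bash
python3 - <<'E'
from h import *
st()
s=read_camera("side"); crop(s,310,120,390,210,7,"ae1")
plan([([.5212,-.3757,.074],-24,1)])
E
```

```text
t 47.48 TRUEp [ 0.5219 -0.3754  0.0761] F [0.2 0.3 0.6] w 0.0556
x [ 0.001 -0.002 -1.   ] y [ 0.405  0.914 -0.001] z [ 0.914 -0.405  0.002] q [-0.62  0.52  0.01  1.07 -0.    1.36]
1 "delta_rot": [[0.1, 0.2, 0.1]] 
"linear": [[0.3, -0.0, -0.1]]
```

View pics/ae1.png

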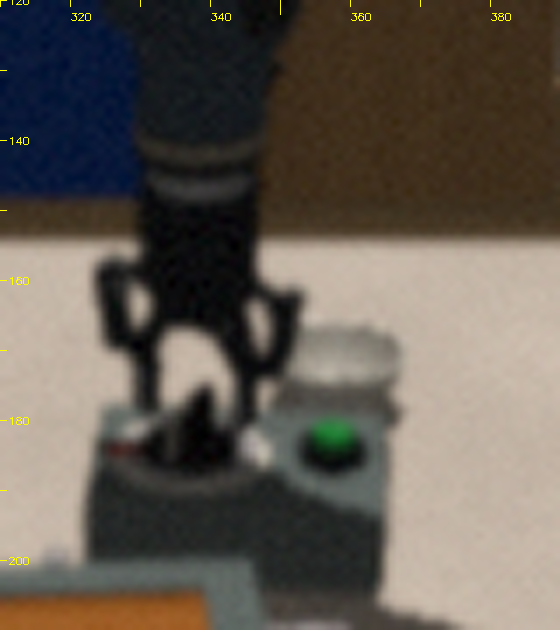

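Call:
servo_tool:
  delta_rot:
    - [0,0,0]
    - [0,0,0]
    - [0,0,0]
    - [0,0,0]
    - [0,0,0]
    - [0,0,0]
  linear:
    - [0.1,0,0]
    - [0,0,0]
    - [0,0,0]
    - [0,0,0]
    - [0,0,0]
    - [0,0,0]
  hand: [-0.3,1,1,1,1,1]
  force: 40

```text
clock: 48.28
position: [0.5251, -0.3771, 0.0413]
tool_rot: [0.695, 0.145, 0.689, -0.148]
contact_force: [1.8, -0.5, -0.9]
width: 0.0117
```

```bash
python3 - <<'E'
from h import *
st()
plan([([.5213,-.3757,.075],-91,8)])
E
```

```text
t 48.27 TRUEp [ 0.5251 -0.3771  0.0783] F [ 1.8 -0.5 -0.9] w 0.0117
x [ 0.007 -0.005 -1.   ] y [ 0.405  0.914 -0.002] z [ 0.914 -0.405  0.009] q [-0.62  0.51  0.02  1.06 -0.    1.36]
8 "delta_rot": [[8.4, 0.1, -0.0], [8.4, 0.1, -0.0], [8.4, 0.1, -0.0], [8.4, 0.1, -0.0], [8.4, 0.1, -0.0], [8.4, 0.1, -0.0], [8.4, 0.1, -0.0], [8.4, 0.1, -0.0]] 
"linear": [[0.0, -0.0, -0.1], [0.1, -0.0, -0.0], [0.0, -0.0, -0.0], [0.1, -0.1, -0.1], [0.0, 0.0, -0.0], [0.0, -0.0, -0.1], [0.1, -0.1, -0.0], [0.0, -0.0, -0.0]]
```

Call:
servo_tool:
  delta_rot:
    - [6,0,0]
    - [6,0,0]
    - [6,0,0]
    - [6,0,0]
    - [0,0,0]
  linear:
    - [0,0,0]
    - [0,0,0]
    - [0,0,0]
    - [0,0,0]
    - [0,0,0]
  hand: [1,1,1,1,1]

```text
clock: 48.9
position: [0.525, -0.377, 0.0413]
tool_rot: [0.648, 0.29, 0.641, -0.291]
contact_force: [2.2, -0.7, -1.3]
width: 0.0116
```

```bash
python3 - <<'E'
from h import *
o,M=st(); print(o["torque"]); print(np.degrees(np.arctan2(M[1,1],M[0,1])))
E
```

```text
t 48.9 TRUEp [ 0.525  -0.377   0.0783] F [ 2.2 -0.7 -1.3] w 0.0116
x [ 0.007 -0.005 -1.   ] y [0.75  0.662 0.002] z [ 0.662 -0.75   0.009] q [-0.62  0.51  0.02  1.06  0.    1.8 ]
[ 0.0548867   0.04499919 -0.0375892 ]
41.45140060958999
```

Forces low. Remaining ~42.8°.

Call:
servo_tool:
  delta_rot:
    - [6,0,0]
    - [6,0,0]
    - [6,0,0]
    - [6,0,0]
    - [6,0,0]
    - [6,0,0]
    - [5,0,0]
    - [0,0,0]
  linear:
    - [0,0,0]
    - [0,0,0]
    - [0,0,0]
    - [0,0,0]
    - [0,0,0]
    - [0,0,0]
    - [0,0,0]
    - [0,0,0]
  hand: [1,1,1,1,1,1,1,1]

```text
clock: 49.9
position: [0.5251, -0.3768, 0.0413]
tool_rot: [0.505, 0.499, 0.499, -0.497]
contact_force: [1.7, -1.4, -1.2]
width: 0.0118
```

```bash
python3 - <<'E'
from h import *
o,M=st(); print(o["torque"]); print(np.degrees(np.arctan2(M[1,1],M[0,1])))
E
```

```text
t 49.9 TRUEp [ 0.5251 -0.3768  0.0783] F [ 1.7 -1.4 -1.2] w 0.0118
x [ 0.008 -0.004 -1.   ] y [1.    0.008 0.008] z [ 0.008 -1.     0.004] q [-0.62  0.51  0.02  1.06  0.    2.51]
[ 0.13378264 -0.07155722 -0.04157814]
0.4657258558645074
```

Call:
servo_tool:
  delta_rot:
    - [1,0,0]
    - [0,0,0]
    - [0,0,0]
    - [0,0,0]
    - [0,0,0]
    - [0,0,0]
    - [0,0,0]
    - [0,0,0]
    - [0,0,0]
    - [0,0,0]
  linear:
    - [0,0,0]
    - [0,0,0]
    - [0,0,0]
    - [0,0,0]
    - [-2,0,0]
    - [-4,0,0]
    - [-4,-3,0]
    - [0,-5,0]
    - [0,-5,0]
    - [0,0,0]
  hand: [1,-0.2,-0.2,-0.2,-0.2,-0.2,1,1,1,1]

```text
clock: 51.15
position: [0.3908, -0.3756, 0.1438]
tool_rot: [0.503, 0.501, 0.497, -0.5]
contact_force: [0.5, -0.4, 0.2]
width: -0.0004
```

```bash
python3 - <<'E'
from h import *
st()
c=read_camera("top"); crop(c,395,195,455,270,10,"af1"); s=read_camera("side"); crop(s,310,150,390,210,9,"af2")
E
```

```text
t 51.15 TRUEp [ 0.3908 -0.3756  0.1808] F [ 0.5 -0.4  0.2] w -0.0004
x [ 0.007 -0.005 -1.   ] y [ 1.    -0.001  0.007] z [-0.001 -1.     0.005] q [-0.77  0.28 -0.08  1.2   0.    2.38]
```

View pics/af1.png

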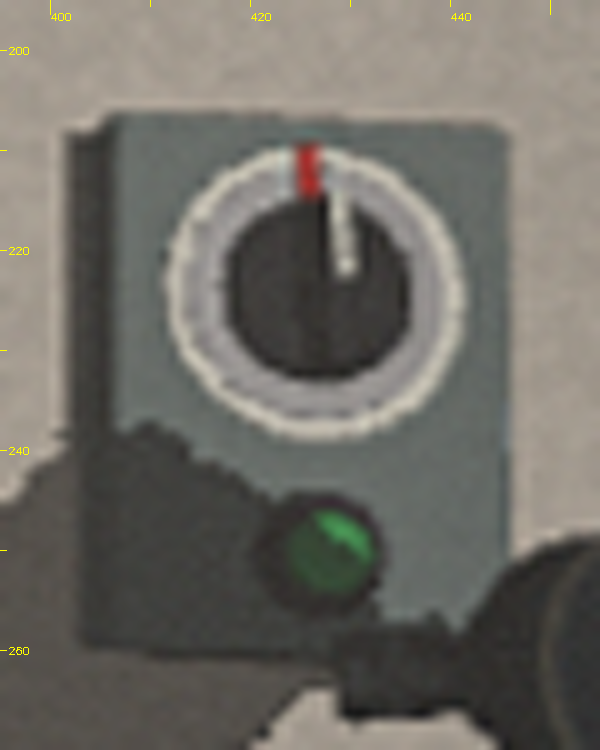

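View pics/af2.png

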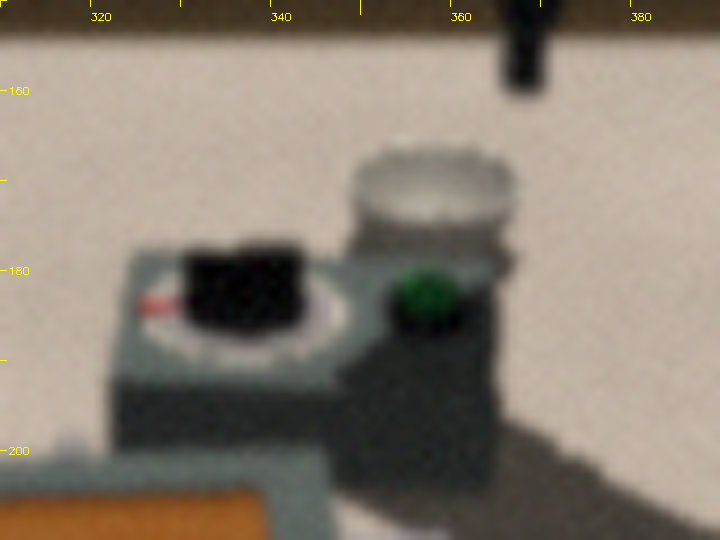

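```bash
python3 - <<'E'
from h import *
c=read_camera("top")
g=lambda x,y,z: atz(c,395+x/10,195+y/10,z)
an=lambda v: np.degrees(np.arctan2(v[1],v[0]))
a=g(338,192,.098);b=g(347,273,.098);r=g(315.5,291,.062);m=g(308,170,.063)
print(a,b,r,m,an(a-b),an((a-r)*[1,1,0]),np.linalg.norm((a-r)[:2]),"mark",an(m-r),an(m-b))
# precise stripe/mark fit
im=c["img"].astype(int); 
P=c["img"][208:228,420:440]; bright=np.argwhere((P.min(2)>140)); print((bright+[208,420]).tolist())
red=np.argwhere((im[200:225,415:440,0]>im[200:225,415:440,1]+60)); print("red",(red.mean(0)+[200,415]))
u,v=(red.mean(0)+[200,415])[::-1]; mm=atz(c,u,v,.063); print(mm,an(mm-r))
E
```

```text
[ 0.55157984 -0.37613692  0.098     ] [ 0.52354429 -0.37688851  0.098     ] [ 0.52157819 -0.37599515  0.062     ] [ 0.56448631 -0.37656899  0.063     ] 1.5356414935556502 -0.27074447006444397 0.030001992010195683 mark -0.76621194693337 0.4471363286362735
[[210, 421], [210, 422], [210, 423], [210, 427], [210, 428], [210, 429], [211, 420], [211, 421], [211, 422], [211, 423], [211, 428], [211, 429], [211, 430], [211, 431], [211, 432], [212, 420], [212, 422], [212, 423], [212, 428], [212, 429], [212, 431], [212, 432], [212, 433], [212, 434], [213, 421], [213, 422], [213, 423], [213, 428], [213, 429], [213, 431], [213, 432], [213, 433], [213, 434], [214, 420], [214, 421], [214, 422], [214, 423], [214, 428], [214, 429], [214, 430], [214, 431], [214, 433], [214, 434], [214, 435], [214, 436], [215, 420], [215, 421], [215, 428], [215, 429], [215, 432], [215, 433], [215, 434], [215, 435], [215, 436], [215, 437], [216, 428], [216, 429], [216, 434], [216, 436], [216, 437], [216, 438], [217, 437], [217, 438], [218, 429], [218, 435], [218, 437], [218, 438], [218, 439], [219, 429], [219, 436], [219, 437], [219, 438], [219, 439], [220, 438], [220, 439], [221, 429], [221, 437], [221, 438], [221, 439], [222, 437], [222, 438], [222, 439], [223, 437], [223, 438], [223, 439], [224, 437], [224, 439], [225, 437], [225, 439], [226, 437], [226, 439], [227, 437], [227, 438], [227, 439]]
red [211.77777778 425.55555556]
[ 0.56530479 -0.37577487  0.063     ] 0.28863781745537626
```

```bash
python3 - <<'E'
from h import *
plan([([.430,-.3715,.14],-90,2),([.430,-.3715,.09],-90,2)])
E
```

```text
4 "delta_rot": [[0.0, 0.2, -0.2], [0.0, 0.2, -0.2], [0.0, -0.0, -0.0], [0.0, -0.0, -0.0]] 
"linear": [[2.0, 1.8, -0.2], [2.1, 1.8, -0.3], [2.5, -0.0, 0.0], [2.5, -0.0, 0.0]]
```

Call:
servo_tool:
  delta_rot:
    - [0,0.2,-0.2]
    - [0,0.2,-0.1]
    - [0,0,0]
    - [0,0,0]
    - [0,0,0]
  linear:
    - [2,1.8,-0.2]
    - [2,1.8,-0.3]
    - [2.5,0,0]
    - [1.5,0,0]
    - [0,0,0]
  hand: [1,1,1,1,1]

```text
clock: 51.92
position: [0.4385, -0.3684, 0.0535]
tool_rot: [0.5, 0.5, 0.503, -0.497]
contact_force: [0.2, -0.2, 0.4]
width: 0.0001
```

```bash
python3 - <<'E'
from h import *
st()
s=read_camera("side"); crop(s,310,130,390,210,8,"ag1")
plan([([.430,-.3715,.08],-90,1)])
E
```

```text
t 51.92 TRUEp [ 0.4385 -0.3684  0.0905] F [ 0.2 -0.2  0.4] w 0.0001
x [-0.001  0.006 -1.   ] y [ 1.     0.007 -0.001] z [ 0.007 -1.    -0.006] q [-0.7   0.4  -0.14  1.03  0.    2.43]
1 "delta_rot": [[0.4, -0.3, 0.0]] 
"linear": [[1.1, -0.9, 0.3]]
```

View pics/ag1.png

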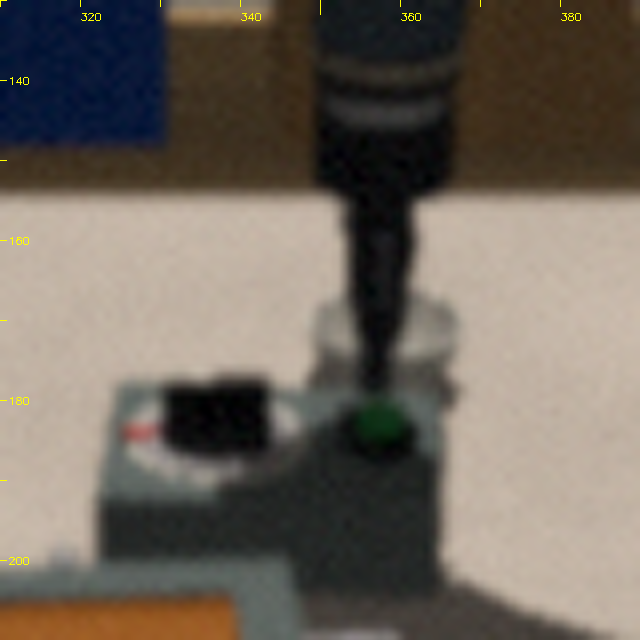

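Call:
servo_tool:
  delta_rot:
    - [0,-0.3,0]
    - [0,0,0]
    - [0,0,0]
    - [0,0,0]
  linear:
    - [0.4,-0.8,0.3]
    - [0.5,0,0]
    - [0.4,0,0]
    - [0,0,0]
  hand: [1,1,1,1]

```text
clock: 52.48
position: [0.4316, -0.3723, 0.0414]
tool_rot: [0.503, 0.498, 0.501, -0.498]
contact_force: [-0.5, 0.8, 1.8]
width: 0.0002
```

Call:
servo_tool:
  delta_rot:
    - [0,0,0]
    - [0,0,0]
  linear:
    - [0.3,0,0]
    - [0.2,0,0]
  hand: [1,1]

```text
clock: 52.72
position: [0.4318, -0.3725, 0.0371]
tool_rot: [0.503, 0.498, 0.501, -0.498]
contact_force: [-2.2, 1.3, 5.3]
width: 0.0002
```

Call:
servo_tool:
  delta_rot:
    - [0,0,0]
    - [0,0,0]
  linear:
    - [0.2,0,0]
    - [0.2,0,0]
  hand: [1,1]

```text
clock: 52.98
position: [0.432, -0.3727, 0.0362]
tool_rot: [0.504, 0.498, 0.5, -0.498]
contact_force: [-7.4, 6.2, 29.4]
width: -0.0003
```

Call:
servo_tool:
  delta_rot:
    - [0,0,0]
    - [0,0,0]
    - [0,0,0]
    - [0,0,0]
    - [0,0,0]
    - [0,0,0]
    - [0,0,0]
  linear:
    - [-0.2,0,0]
    - [-2,0,0]
    - [-5,0,0]
    - [-5,-3,0]
    - [-3,-5,0]
    - [0,-5,0]
    - [0,0,0]
  hand: [1,1,1,1,1,1,1]

```text
clock: 53.85
position: [0.2983, -0.3738, 0.1922]
tool_rot: [0.505, 0.497, 0.499, -0.499]
contact_force: [1.3, -0.0, 0.1]
width: -0.0
```

```bash
python3 - <<'E'
from h import *
st()
c=read_camera("top"); s=read_camera("side")
cv2.imwrite("pics/fin_t.png",cv2.resize(c["img"][100:300,130:530],None,fx=2,fy=2,interpolation=2)[:,:,::-1])
cv2.imwrite("pics/fin_s.png",cv2.resize(s["img"][130:370,230:430],None,fx=3,fy=2.5,interpolation=2)[:,:,::-1])
crop(c,270,150,460,270,4,"fin_t2")
E
```

```text
t 53.85 TRUEp [ 0.2983 -0.3738  0.2292] F [ 1.3 -0.   0.1] w -0.0
x [ 0.004 -0.007 -1.   ] y [1.    0.008 0.004] z [ 0.008 -1.     0.007] q [-0.9   0.15 -0.12  1.29 -0.    2.24]
```

View pics/fin_t2.png

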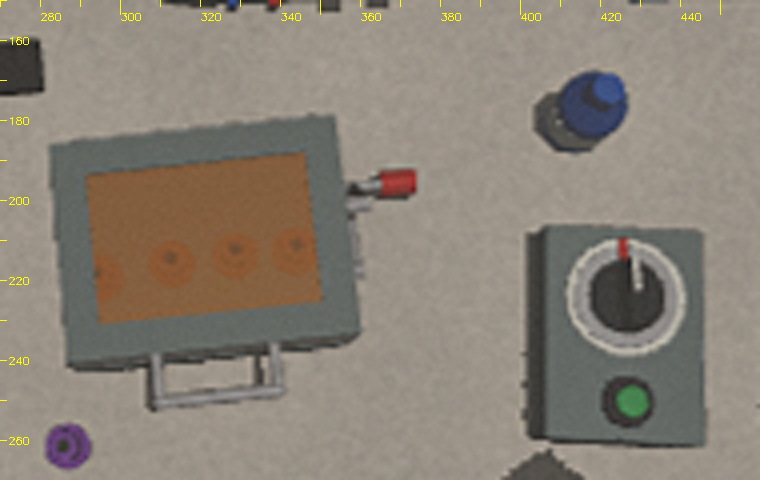

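View pics/fin_t.png

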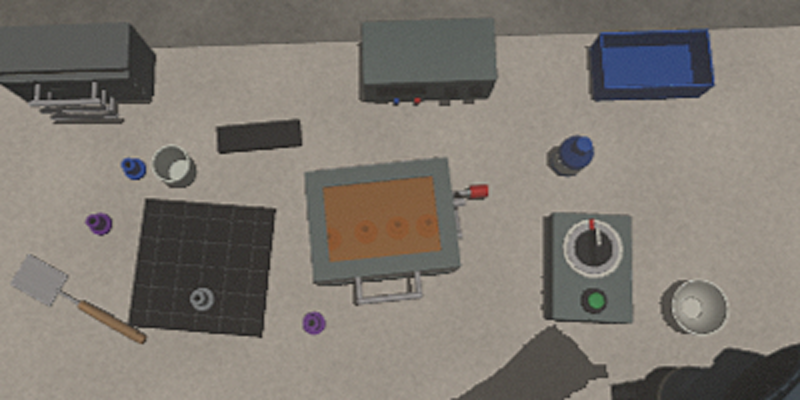

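View pics/fin_s.png

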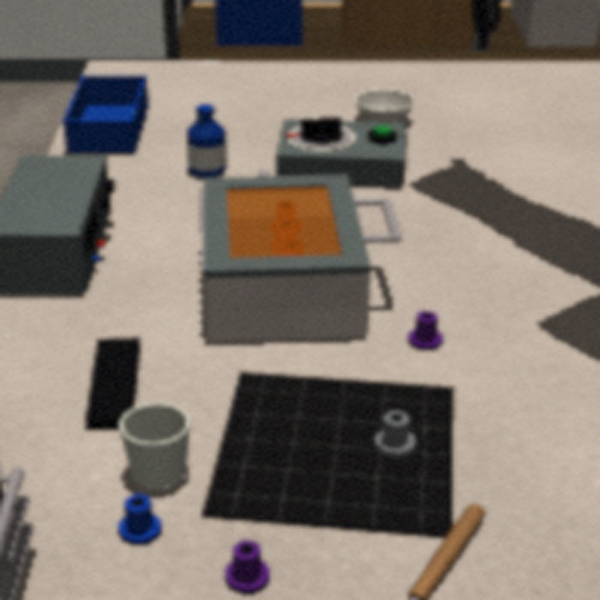

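```bash
python3 - <<'E'
from h import *
c=read_camera("top")
for t in(1.5,3,5): print(t,proj(c,bar(t)).round(1))
print(job_done())
E
```

```text
1.5 [324.6 248.4]
3 [324.6 248.3]
5 [324.6 248. ]
the job is handed in; nothing more can be done
None
```

I did the whole job in the order asked and handed it in at about 54 s of the 210 s allowed. `job_done()` gives no verdict, so the results below are from my own last checks.

- **Bushes:** four orange bushes were on the mat. All four stand upright in the chamber, visible through the closed window. The grey bush is still on the mat.
- **Lid:** I broke the stay at the red knuckle, then held the lid by its bar and lowered it slowly. At the end I pressed until the wrist force read about 40 N, higher than I intended. That was a push through the fingertips, and the lid looks fully shut in both cameras. The top view alone cannot tell 1.5° from 5°, so I judge it shut by the hard stop and the side view.
- **Dial:** turned about 67° clockwise. The striped end measures 0–2° from the red mark, depending on how I read it.
- **Start button:** pressed to its stop. It gave about 6 mm, then the force rose to 29 N. I backed the arm off and it touches nothing.
- **Other items:** both final pictures show the bystanders and the look-alikes where they were.

**Disagreements:**
- **Tool height:** the fingertips were about 37 mm higher than the reported TCP. My first grasp closed on air above a bush without moving it. I measured the offset with the cameras and corrected for it in every later move.
- **Camera mismatch:** the side camera read about 6 mm farther out in x than the top camera. I used the top camera for all positions.

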